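# Tip the bolts out of the pouring cup into the parts bin

## Robot

A 7-joint arm with a two-finger parallel gripper is mounted at the origin on a cart in front of the work surface, level with it; the furniture and walls round the work are solid. World frame = base frame: x ahead of the robot, y to its left, z up, the work surface at z = 0. Lengths are in mm, angles in degrees, forces in N, time in s.
With the tool pointing down it reaches from about 350 to 775 mm from the base axis. Payload 3.1 kg.
Tool frame: the origin (TCP) lies at the very end of the fingers, on their centre line; the grasp point (between the pads) lies 19 mm behind it; z points along the fingers, y is the line along which they close (so a half turn about z gives the same grasp; the last joint's range is limited). The gripper opens to 85 mm and grips with 20 to 120 N. Pads are 22 mm wide; open, the fingers measure 114 mm over their backs; the gripper's body (76 mm by 85 mm) begins 54 mm behind the grasp point. The pads swing forward as they close: fully open they stand 13 mm farther back than shut.
Start: joints at [73.127, 17.813, 0.802, 86.603, -0.252, 75.585, -1.558], TCP at [137.596, -532.527, 202.504] pointing down, gripper open.
Joint ranges: [-154.91, 154.91], [-16.99, 109.72], [-72.82, 74.43], [7.12, 147.25], [-82.49, 262.49], [11.32, 116.49], [-174.64, 174.64]. Speed limits (degrees/s): [159.86, 159.86, 180, 180, 180, 180, 180].

## Interface

Orientations are given as [roll, pitch, yaw] about the fixed x, y, z axes, in that order (R = Rz(yaw) Ry(pitch) Rx(roll)).
In Python, from bench import read_state, vision, manip gives the robot as it stands.
- The arm moves only by the tool drive_tool, never from a script. Its argument "deltas" is a list that holds one entry, the list of rows, each a list of 4 numbers: the shift along the world's x, y, z scaled (see below), then the turn about the world's z scaled (see below). In form: [[[dx, dy, dz, twist], ...]]. A call has 1 to 12 rows; each row shifts and turns the commanded pose from where the row before left it; what a row does not reach is not made up. The controller multiplies each number of a shift by 300 mm and each number of a turn by 90 degrees. A row lasts 1/12 s, in which the tool goes at most 41.7 mm and 7.16 degrees, less where a joint would pass 70% of its speed; a pose out of reach is approached as far as the arm can. A call with a number of a shift or a turn outside -1 to 1 is refused whole. A call with a gripper value outside its range is refused whole. "jaw" is the opening, from 0 (shut) to 1 (fully open), set as the call begins (left out, the last holds). The fingers move at their own pace and stop on an object; "force" is the grip in N (left out, the last holds). Time passes only in rows, so rows that do not move let the fingers close. It gives the time, the measured TCP pose, the force, the opening and the grip force at its end, in the units of the state.
- read_state(): the state, without advancing time (a new reading comes with each control period).
- vision.read_camera(name): name is "scene" or "top" or "wrist"; returns a dict with "image" (384x512x3 uint8, red, green, blue), "fx", "fy", "cx", "cy" (pixels), "position" and "orientation" of the camera in the world; the wrist camera has in their place "mount" (4x4, takes a point from camera to tool coordinates, whose origin is the TCP and whose axes are the flange's). Camera axes: x right, y up, looking along -z (the intrinsics and any distortion apply to the point x, -y, -z); pixel columns grow to the right and rows downward; lengths in mm; the calibration is good to about 2 mm. The wrist camera is an equidistant fisheye: a pixel r from the principal point sees the ray r / f radians off the axis. A picture is of the moment at which its call begins: read the wrist's pose just before it. There is no depth.
- manip.job_done(): hands the job in; it is judged then, once.
The state is a dict: "t": time; "joint_pos": joint angles; "qvel": joint speeds; "joint_torque": joint torques, N m; "position": TCP position; "ee_rot": TCP orientation; "ft_force": force on the tool from outside, world axes, zero at the start; "wrist_torque": the same for the moment, N m; "finger_gap": finger opening in mm; "grip_force": force on a finger pad.
Only numpy, scipy, OpenCV 4.12 (cv2) and the standard library are available. Lean on these libraries where they do the work, as an engineer would, in place of code of your own. Each camera call takes 0.05 s, during which the arm holds its last target. There are 200 camera calls.

## Task

Take the steel cup of bolts by its black grip from under the low shelf, carry it to the grey parts bin and tip all five bolts into the bin without touching the bolts with the gripper. Then put the empty cup back upright on the spot under the shelf where it stood and let go of it; leave the bin, the oil filter and the tape measure where they are.

Things in the scene. Friction and masses are not known exactly. Their poses are not given: they have to be found in the camera images.
- cup: open round steel cup, 90 high, outer diameter 88 at the foot and 120 at the rim, wall 3, floor 4 thick, 0.18 kg empty. Origin: centre of its underside; z up through the mouth. A flat black grip sits on two straps at the cup's -x side, turned to the open front of the shelf. It stands on the counter in one of the two bays under the low shelf and holds five bolts
- cup_grip (a point): centre of the cup's flat black grip, in the cup's frame 93 out along -x and 62 above the underside; the grip is a plate 14 thick (along cup y), 36 long (along cup x) and 54 high, top edge 89 above the underside
- cup_rim (a point): centre of the cup's mouth, 90 above its underside
- riser: low shelf of grey sheet steel, fixed: board 180 deep (x), 360 wide (y), its underside at 225, top 237, 6 mm end panels, open at the front (-x), no middle wall; cartons up to 50 high on top. Origin on the counter under the board's centre, x to its back; its front faces the bin (world -y). The cup stands in one of two bays, 65 off the middle; the front edge is 20 behind the grip
- bin: loose open parts bin of plain grey plastic, outside 140 (x) by 180 (y) by 80 high, walls and floor 4, 0.6 kg. Origin: centre of its underside
- oil_filter: oil filter can standing in the other bay under the shelf, diameter 69, height 94; a bystander. Origin: centre of its underside
- tape_measure: tape measure, 34 x 80 x 60, standing on the counter behind the bin; a bystander. Origin: centre of its underside
- bolt_0_mid (a point): middle of one of the five steel hex bolts (60 long, shank diameter 16, head 28 across and 10 high, 0.05 kg) that stand head down in the cup; z along the shank, away from the head
- bolt_1_mid (a point): middle of one of the five steel hex bolts (60 long, shank diameter 16, head 28 across and 10 high, 0.05 kg) that stand head down in the cup; z along the shank, away from the head
- bolt_2_mid (a point): middle of one of the five steel hex bolts (60 long, shank diameter 16, head 28 across and 10 high, 0.05 kg) that stand head down in the cup; z along the shank, away from the head
- bolt_3_mid (a point): middle of one of the five steel hex bolts (60 long, shank diameter 16, head 28 across and 10 high, 0.05 kg) that stand head down in the cup; z along the shank, away from the head
- bolt_4_mid (a point): middle of one of the five steel hex bolts (60 long, shank diameter 16, head 28 across and 10 high, 0.05 kg) that stand head down in the cup; z along the shank, away from the head
- bolt_0: the bolt of that number; origin at the centre of its head's end face, z along the shank, away from the head
- bolt_1: the bolt of that number; origin at the centre of its head's end face, z along the shank, away from the head
- bolt_2: the bolt of that number; origin at the centre of its head's end face, z along the shank, away from the head
- bolt_3: the bolt of that number; origin at the centre of its head's end face, z along the shank, away from the head
- bolt_4: the bolt of that number; origin at the centre of its head's end face, z along the shank, away from the head

How it is judged (in metres and radians):
On the way, in this order (a step that is already met when the one before it is completed fails the run):
1. the cup is lifted more than 50 mm clear of the counter with all five bolts still in it (height (world z) of cup above 0.05 m and distance between each of bolt_0_mid, bolt_1_mid, bolt_2_mid, bolt_3_mid, bolt_4_mid and cup_rim below 0.1 m), for 0.2 s.
2. all five bolts lie in the bin while the cup is still held up more than 50 mm above the counter (height (world z) of cup_rim above 0.05 m and distance of cup from where it was at the start of the episode above 0.1 m and x of bolt_0_mid in the frame of bin between -0.068 and 0.068 m and y of bolt_0_mid in the frame of bin between -0.088 and 0.088 m and z of bolt_0_mid in the frame of bin between 0 and 0.08 m and x of bolt_1_mid in the frame of bin between -0.068 and 0.068 m and y of bolt_1_mid in the frame of bin between -0.088 and 0.088 m and z of bolt_1_mid in the frame of bin between 0 and 0.08 m and x of bolt_2_mid in the frame of bin between -0.068 and 0.068 m and y of bolt_2_mid in the frame of bin between -0.088 and 0.088 m and z of bolt_2_mid in the frame of bin between 0 and 0.08 m and x of bolt_3_mid in the frame of bin between -0.068 and 0.068 m and y of bolt_3_mid in the frame of bin between -0.088 and 0.088 m and z of bolt_3_mid in the frame of bin between 0 and 0.08 m and x of bolt_4_mid in the frame of bin between -0.068 and 0.068 m and y of bolt_4_mid in the frame of bin between -0.088 and 0.088 m and z of bolt_4_mid in the frame of bin between 0 and 0.08 m), for 0.2 s.
At the end, for the whole second after the job is handed in: all five bolts lie at rest inside the bin (the middle of each between its walls and below its rim); the cup stands upright (within 0.1 rad), released and at rest, within 35 mm of where it stood under the shelf (x of bolt_0_mid in the frame of bin between -0.068 and 0.068 m and y of bolt_0_mid in the frame of bin between -0.088 and 0.088 m and z of bolt_0_mid in the frame of bin between 0 and 0.08 m and x of bolt_1_mid in the frame of bin between -0.068 and 0.068 m and y of bolt_1_mid in the frame of bin between -0.088 and 0.088 m and z of bolt_1_mid in the frame of bin between 0 and 0.08 m and x of bolt_2_mid in the frame of bin between -0.068 and 0.068 m and y of bolt_2_mid in the frame of bin between -0.088 and 0.088 m and z of bolt_2_mid in the frame of bin between 0 and 0.08 m and x of bolt_3_mid in the frame of bin between -0.068 and 0.068 m and y of bolt_3_mid in the frame of bin between -0.088 and 0.088 m and z of bolt_3_mid in the frame of bin between 0 and 0.08 m and x of bolt_4_mid in the frame of bin between -0.068 and 0.068 m and y of bolt_4_mid in the frame of bin between -0.088 and 0.088 m and z of bolt_4_mid in the frame of bin between 0 and 0.08 m and distance of cup from where it was at the start of the episode below 0.035 m and angle between cup's own z axis and vertical below 0.1 rad and linear speed of cup below 0.02 m/s and contact force between the fingers and cup below 0.1 N and linear speed of each of bolt_0, bolt_1, bolt_2, bolt_3, bolt_4 below 0.03 m/s); the robot touches nothing.
It fails at once if the fingers touch a bolt (contact force between the fingers and bolt_0 above 0.5 N or contact force between the fingers and bolt_1 above 0.5 N or contact force between the fingers and bolt_2 above 0.5 N or contact force between the fingers and bolt_3 above 0.5 N or contact force between the fingers and bolt_4 above 0.5 N).
It fails at once if the bin is shifted by more than 40 mm or tipped (distance of bin from where it was at the start of the episode above 0.04 m or angle between bin's own z axis and vertical above 0.3 rad).
It fails at once if the oil filter or the tape measure is moved by more than 30 mm (distance of any of oil_filter, tape_measure from where it was at the start of the episode above 0.03 m).
It also fails if it takes over 72 s, if anything falls off the work surface, if the arm or the gripper's body presses on something with over 40 N, if the wrist force passes 120 N, or if a joint passes its speed limit or range.

## Working session

There is one attempt and no reset: what is moved stays moved. The work goes in short steps, Python scripts to look and compute and a tool call to move; the robot and the scene stay as the last step left them, time stands still between calls to the robot, and variables do not carry over. Pictures are saved under pics/ and viewed, at most 10 in all, crops included, and the job is handed in when it is done.

Besides the shell and the picture viewer there is one more tool, called after "Call:" as name(argument=value, ...) on one line, values as JSON. drive_tool: Moves the arm, as the interface text tells. Its arguments: {"type":"object","properties":{"deltas":{"type":"array"},"jaw":{"type":"number"},"force":{"type":"number"}},"required":["deltas"]}

```bash
mkdir -p pics; ls; cat > h.py <<'E'
import numpy as np,cv2
from bench import read_state,vision,manip
from scipy.spatial.transform import Rotation as R
def grab(n):
    s=read_state(); c=vision.read_camera(n)
    c['s']=s; cv2.imwrite('pics/_last_%s.png'%n,c['image'][:,:,::-1]); return c
def rotm(o):
    o=np.array(o,float)
    if o.shape==(3,3): return o
    return R.from_euler('xyz',o,degrees=True).as_matrix()
def pose(c):
    if 'mount' in c:
        T=np.eye(4);T[:3,:3]=rotm(c['s']['ee_rot']);T[:3,3]=c['s']['position']
        T=T@np.array(c['mount']);return T[:3,:3],T[:3,3]
    return rotm(c['orientation']),np.array(c['position'])
def ray(c,u,v):
    x=(u-c['cx'])/c['fx'];y=(v-c['cy'])/c['fy']
    if 'mount' in c:
        r=np.hypot(x,y); d=np.array([np.sin(r)*x/r,-np.sin(r)*y/r,-np.cos(r)])
    else: d=np.array([x,-y,-1.])
    A,p=pose(c); return p,A@d/np.linalg.norm(d)
def onz(c,u,v,z):
    p,d=ray(c,u,v); return p+d*(z-p[2])/d[2]
def tri(*L):
    A=0;b=0
    for p,d in L:
        P=np.eye(3)-np.outer(d,d);A=A+P;b=b+P@p
    return np.linalg.solve(A,b)
E
python3 - <<'E'
from h import *
print(read_state())
ims=[]
for n in ['scene','top','wrist']:
    c=grab(n); print(n,{k:c[k] for k in c if k not in('image','s')}); ims.append(c['image'])
E
```

```text
pics
{'t': 0.0, 'joint_pos': array([73.12675219, 17.86189264,  0.80349825, 86.69292297, -0.25113296,
       75.58471798, -1.5583692 ]), 'qvel': array([ 0.03858685,  0.03531356, -0.08144004, -0.06320751, -0.11721521,
        0.12964579,  0.02874313]), 'joint_torque': array([-7.37995033e-04, -3.79914343e+01,  1.45634157e-01, -2.30589938e+01,
        1.23950178e-02,  1.37215474e-02,  9.16241078e-06]), 'position': array([ 137.34362632, -531.7397997 ,  201.40050601]), 'ee_rot': array([-1.79862391e+02,  7.11410714e-03,  1.44870058e+01]), 'ft_force': array([ 0.18974081, -0.13574612,  0.02948769]), 'wrist_torque': array([-0.00692721,  0.00076641,  0.02397002]), 'grip_force': 0.0, 'finger_gap': 85.51415555526732}
scene {'fx': 492.87004229567975, 'fy': 492.87004229567975, 'cx': 252.37965133179014, 'cy': 190.33783740434924, 'position': array([ -54.95194524, -725.02447402,  978.98589552]), 'orientation': array([ 49.84152834,   1.07184562, -39.64820916])}
top {'fx': 354.03533126911157, 'fy': 354.03533126911157, 'cx': 254.49828384011164, 'cy': 186.3788334913726, 'position': array([ 75.15845027, -35.0068789 , 753.97476762]), 'orientation': array([ 37.59083658,  -0.40235626, -75.44204305])}
wrist {'fx': 297.3186396354542, 'fy': 297.3186396354542, 'cx': 260.09532062025283, 'cy': 192.81856875921733, 'mount': array([[-1.05741952e-04,  9.54792993e-01,  2.97271475e-01,
         7.60021766e+01],
       [ 9.99999787e-01,  2.92594752e-04, -5.84063738e-04,
        -4.12745155e-01],
       [-6.44640038e-04,  2.97271350e-01, -9.54792820e-01,
        -1.69865868e+02],
       [ 0.00000000e+00,  0.00000000e+00,  0.00000000e+00,
         1.00000000e+00]])}
```

View pics/_last_scene.png

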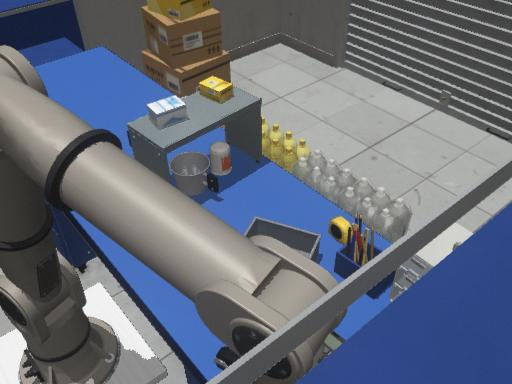

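View pics/_last_top.png

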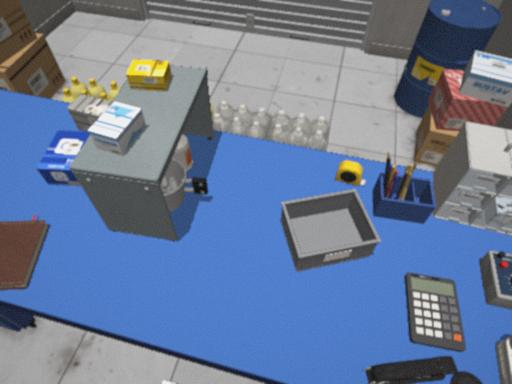

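View pics/_last_wrist.png

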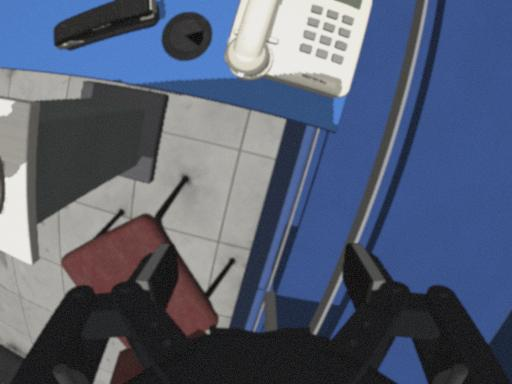

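Scene view: cup at (190,172), black grip (212,183), filter (220,157), bin (283,243), tape (342,230). Top view: grip (200,186), bin rim around (330,225), tape (350,172). The wrist sees only the table edge and floor. I'll enlarge these to pick points.

```bash
python3 - <<'E'
import cv2,numpy as np
a=cv2.imread('pics/_last_scene.png')[75:275,120:365]; b=cv2.imread('pics/_last_top.png')[60:275,70:390]
a=cv2.resize(a,None,fx=3,fy=3,interpolation=3);cv2.imwrite('pics/a.png',a[:600])
b=cv2.resize(b,None,fx=2.5,fy=2.5,interpolation=3);cv2.imwrite('pics/b.png',b)
E
```

```text
(no output)
```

View pics/a.png

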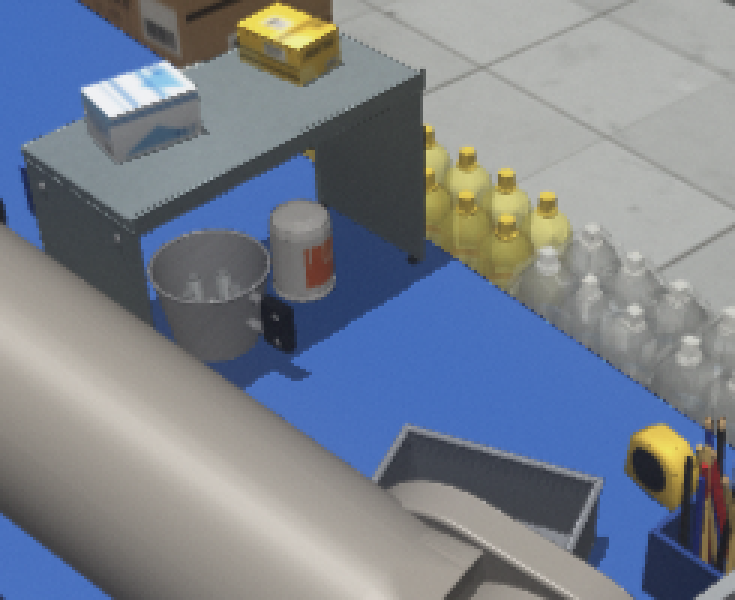

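View pics/b.png

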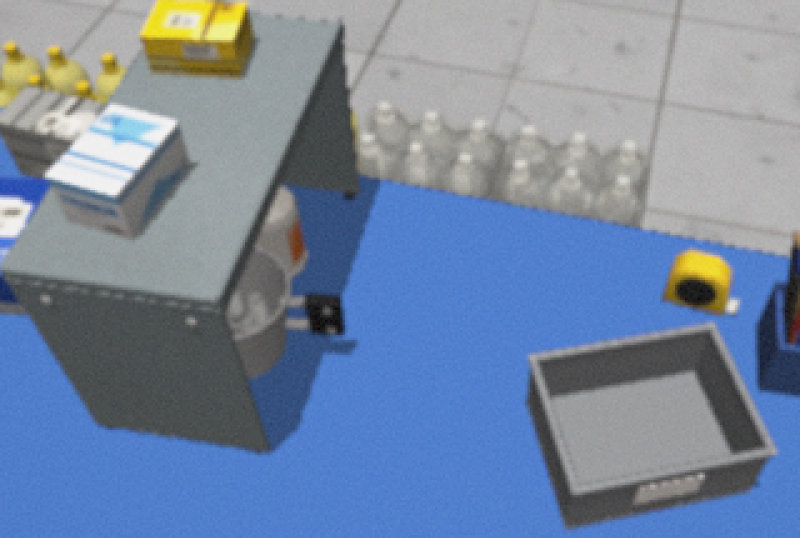

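```bash
python3 - <<'E'
from h import *
s=grab('scene');t=grab('top')
S=lambda u,v:(120+u/3,75+v/3); T=lambda u,v:(70+u/2.5,60+v/2.5)
def mask(c,box):
    x0,y0,x1,y1=box; g=c['image'][y0:y1,x0:x1].astype(int).max(2)
    n,l,st,ce=cv2.connectedComponentsWithStats((g<60).astype(np.uint8)); i=1+st[1:,4].argmax()
    ys,xs=np.where(l==i);h=cv2.minAreaRect(np.c_[xs,ys].astype(np.float32)); print(st[i],ce[i]+[x0,y0]); return ce[i]+[x0,y0]
gs=mask(s,(204,168,224,196));gt=mask(t,(190,172,212,198))
print('grip',tri(ray(s,*gs),ray(t,*gt)))
for n,a,b in [('board near',(133,222),(220,303)),('board far',(422,72),(342,20)),('board back near',(24,150),(5,272)),('binA',(408,427),(530,355)),('binB',(603,480),(713,325)),('filter top mid',(301,212),None)]:
    if b: print(n,tri(ray(s,*S(*a)),ray(t,*T(*b))))
for z in (75,80): 
  print('bin',[onz(t,*T(*p),z)[:2].round(1) for p in [(530,355),(713,325),(775,452),(572,492)]])
L=[onz(s,*S(*p),90)[:2].round(1) for p in [(148,272),(270,265),(210,232)]];print('rim',L)
print('foot front',onz(s,*S(215,360),0), 'filter top',onz(s,*S(301,217),94))
E
```

```text
[  3   6  12  18 156] [212.25641026 182.44871795]
[  2   6  15  15 167] [199.10778443 185.13173653]
grip [558.44455083 226.4858905   63.9689571 ]
board near [426.64502796 237.29224736 238.76747772]
board far [779.82260129 264.83985746 242.50461587]
board back near [415.19789782 411.33181927 233.8645989 ]
binA [551.91419954  17.70248056  76.43094011]
binB [ 630.45498492 -144.50344442   80.26418069]
bin [array([554.1,  17.9]), array([ 633.9, -145.3]), array([ 507.9, -209. ]), array([425.5, -45.1])]
bin [array([550.6,  17.5]), array([ 629.7, -144.5]), array([ 504.7, -207.7]), array([422.9, -45.1])]
rim [array([489.9, 347.6]), array([588.6, 276.9]), array([575. , 363.5])]
foot front [516.93470806 284.73402688   0.        ] filter top [658.64327304 318.38291001  94.        ]
```

Points found: grip face ≈ (558,226,64), riser front edge from (427,237) to (780,265), bin centre ≈ (527,-95) with its long side at about -64°, cup centre ≈ (537,318). I'll move toward the grip with a quarter turn so the camera ends up on the open side.

Call:
drive_tool(deltas=[[[0.04,0.12,0.04,-0.079],[0.06,0.115,0.04,-0.079],[0.07,0.11,0.03,-0.079],[0.07,0.11,0.03,-0.079],[0.07,0.11,0.03,-0.079],[0.07,0.11,0.03,-0.079],[0.07,0.11,0.03,-0.079],[0.07,0.11,0.03,-0.079],[0.07,0.11,0.03,-0.079],[0.07,0.11,0.03,-0.079],[0.07,0.11,0,-0.079],[0.07,0.11,0,-0.079]]])

```text
t: 1.25
position: [353.2, -174.4, 290.8]
ee_rot: [-179.9, -0.1, -61.9]
ft_force: [0.8, -0.7, -0.3]
finger_gap: 85.1
grip_force: 0.0
```

```bash
python3 -c "
from h import *
s=read_state();print(s['t'],s['joint_pos'].round(1),s['position'].round(1),s['ee_rot'].round(1))"
```

```text
1.25 [  44.    -2.4  -19.2   97.4   -0.8   84.6 -127. ] [ 353.2 -174.4  290.8] [-1.799e+02 -1.000e-01 -6.190e+01]
```

Call:
drive_tool(deltas=[[[0.057,0.082,0,0.079],[0.057,0.082,0,0.079],[0.057,0.082,0,0.079],[0.057,0.082,0,0.079],[0.057,0.082,0,0.079],[0.057,0.082,0,0.079],[0.057,0.082,0,0.079],[0.057,0.082,0,0.079],[0.057,0.082,0,0.079],[0.057,0.082,0,0.079],[0.057,0.082,0,0.079],[0.057,0.082,0,0.079]]])

```text
t: 2.25
position: [558.2, 120.2, 289.9]
ee_rot: [-180.0, -0.0, 24.0]
ft_force: [1.1, -0.5, 0.3]
finger_gap: 85.6
grip_force: 0.0
```

Call:
drive_tool(deltas=[[[0,0,0,0.079],[0,0,0,0.079],[0,0,0,0.079],[0,0,0,0.079],[0,0,0,0.079],[0,0,0,0.079],[0,0,0,0.079],[0,0,0,0.079],[0,0,0,0.079],[0,0,0,0.079],[0,0,0,0.079],[0,0,0,0.079]]])

```text
t: 3.25
position: [557.5, 119.0, 289.9]
ee_rot: [-179.9, -0.0, 109.4]
ft_force: [-0.9, 0.5, -0.2]
finger_gap: 85.7
grip_force: 0.0
```

Call:
drive_tool(deltas=[[[0,0,0,0.079],[0,0,0,0.079],[0,0,0,0.079],[0,0,0,0.079],[0,0,0,0.079],[0,0,0,0.079],[0,0,0,0.079],[0,0,0,0.079],[0,0,0,0.079],[0,0,0,0.079],[0,0,0,0.079],[0,0,0,0.079]]])

```text
t: 4.25
position: [557.6, 118.9, 289.9]
ee_rot: [-180.0, -0.0, -165.3]
ft_force: [0.1, -0.7, 0.1]
finger_gap: 85.4
grip_force: 0.0
```

Call:
drive_tool(deltas=[[[0,0,0,0.079],[0,0,0,0.079],[0,0,0,0.079],[0,0,0,0.079],[0,0,0,0.079],[0,0,0,0.079],[0,0,0,0.079],[0,0,0,0.079],[0,0,0,0.079],[0,0,0,0.079],[0,0,0,0.079],[0,0,0,0.079]]])

```text
t: 5.25
position: [557.6, 118.9, 289.8]
ee_rot: [-180.0, -0.0, -80.0]
ft_force: [0.3, 1.0, -0.8]
finger_gap: 85.5
grip_force: 0.0
```

```bash
python3 -c "
from h import *
s=read_state();print(s['t'],s['joint_pos'].round(1),s['position'].round(1),s['ee_rot'].round(1))
c=grab('wrist')"
```

```text
5.25 [ 27.2  33.8 -71.8  71.5  32.1  95.7 152.3] [557.6 118.9 289.8] [-180.   -0.  -80.]
```

View pics/_last_wrist.png

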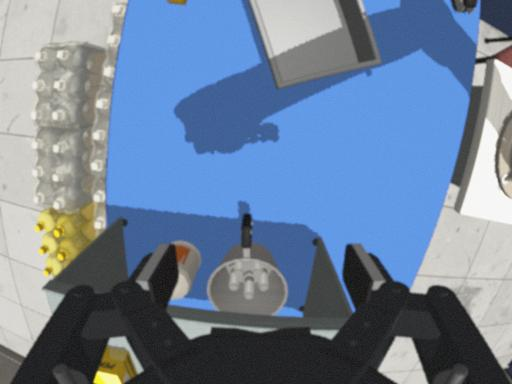

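Wrist view: rim of the cup centred near (247,283) with the five bolts in it, grip running from (248,214) to (245,250), filter at (185,265), riser front edge along row ~320, bin at the top.

```bash
cat > m.py <<'E'
from h import *
def gripmeas(c,box):
    x0,y0,x1,y1=box; g=c['image'][y0:y1,x0:x1].astype(int).max(2)
    n,l,st,ce=cv2.connectedComponentsWithStats((g<60).astype(np.uint8)); i=1+st[1:,4].argmax()
    ys,xs=np.where(l==i); print(st[i])
    rows=sorted(set(ys)); mid=[(xs[ys==r].mean()+x0,r+y0,(ys==r).sum()) for r in rows]
    return mid
E
python3 - <<'E'
from m import *
c=grab('wrist')
m=gripmeas(c,(230,205,262,262))
for a in m[::4]+[m[-1]]: print(np.round(a,1),onz(c,a[0],a[1],89)[:2].round(1))
g=c['image'][235:325,195:300]
for p in [(208,285),(288,285),(247,316),(247,247)]: print(p,onz(c,*p,90)[:2].round(1))
E
```

```text
[ 12  10   9  32 213]
[246. 215.   5.] [563.6 191.7]
[246. 219.   7.] [562.7 197.4]
[246. 223.   7.] [561.8 203.1]
[245.5 227.    8. ] [561.5 209.1]
[243. 231.   3.] [563.9 215.7]
[245.3 235.    6. ] [559.8 221.1]
[245.5 239.    8. ] [558.6 227.1]
[246. 243.   9.] [556.9 233.1]
[245. 246.   7.] [557.5 238.1]
(208, 285) [602.2 314.8]
(288, 285) [483.9 292.2]
(247, 316) [534.7 364.1]
(247, 247) [554.6 238.6]
```

Call:
drive_tool(deltas=[[[0.01,0.014,-0.12,0],[0.01,0.014,-0.12,0],[0.01,0.014,-0.12,0],[0.01,0.014,-0.12,0],[0.01,0.014,-0.1,0],[0,0,0,0]]])

```text
t: 5.85
position: [568.7, 137.9, 109.2]
ee_rot: [179.4, -0.2, -80.4]
ft_force: [-1.7, -1.5, -0.7]
finger_gap: 85.4
grip_force: 0.0
```

```bash
python3 -c "
from h import *
s=read_state();print(s['t'],s['joint_pos'].round(1),s['position'].round(1),s['ee_rot'].round(1))
c=grab('wrist');cv2.imwrite('pics/w2.png',cv2.resize(c['image'][200:384,120:400,::-1],None,fx=2.8,fy=2.8,interpolation=3))"
```

```text
5.85 [ 24.6  42.4 -66.   86.5  39.   77.4 144.7] [568.7 137.9 109.2] [179.4  -0.2 -80.4]
```

View pics/w2.png

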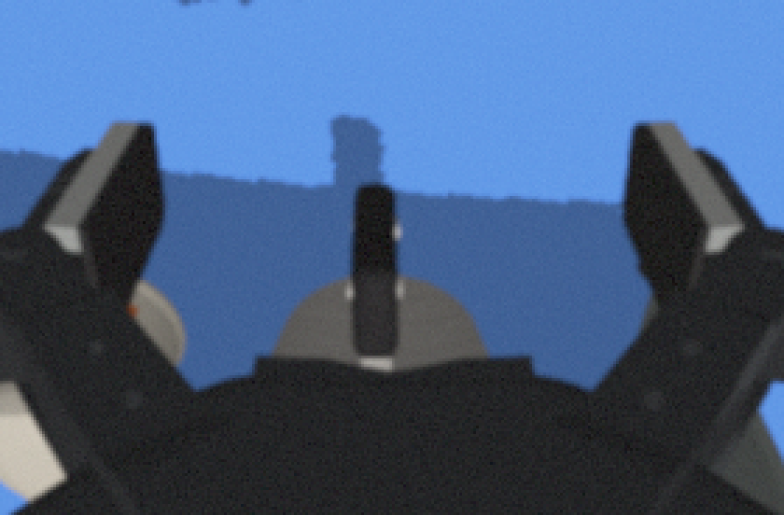

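Close wrist view (crop): plate end face from (375,187) at its bottom to (375,275) at its top outer edge, top face on to (376,358); it lies centrally between the open pads.

```bash
python3 - <<'E'
from h import *
c=grab('wrist')
P=lambda u,v:(120+u/2.8,200+v/2.8)
for n,p,z in [('bot out',(375,187),35),('top out',(375.5,275),89),('top in',(376,358),89),('top out L',(354,275),89),('top out R',(398,275),89)]:
    print(n,onz(c,*P(*p),z).round(1))
# triangulate with first wrist view geometry (hand pixel inner 246,248 and bottom outer 246,214)
f=dict(c);f['s']=dict(c['s'],position=np.array([557.6,118.9,289.8]),ee_rot=np.array([-180,0,-80.]))
print('tri in',tri(ray(c,*P(376,358)),ray(f,245.5,246.5)).round(1),'tri botout',tri(ray(c,*P(375,187)),ray(f,247,214.5)).round(1))
s=grab('scene')
im=s['image'];print(gs:=None)
# rim circle fit in scene at z=90 from crop points
pts=np.array([onz(s,120+u/3,75+v/3,90)[:2] for u,v in [(148,272),(270,265),(210,231),(160,247),(255,243)]])
A=np.c_[2*pts,np.ones(len(pts))];q=np.linalg.lstsq(A,(pts**2).sum(1),rcond=None)[0];print('rim scene',q[:2],np.sqrt(q[2]+q[:2]@q[:2]))
E
```

```text
bot out [563.2 214.8  35. ]
top out [562.9 212.   89. ]
top in [557.6 244.9  89. ]
top out L [569. 213.  89.]
top out R [556.5 210.9  89. ]
tri in [558.6 231.9 102.6] tri botout [562.9 208.6  44.6]
None
rim scene [540.1231129  315.85861895] 60.749820400394405
```

Call:
drive_tool(deltas=[[[0.01,0,-0.085,0.02],[0,0,-0.085,0.005],[0,0,-0.085,0],[0,0.06,0,0],[0,0.06,0,0],[-0.007,0.06,0,0],[-0.007,0.03,0,0],[0,0,0,0]]])

```text
t: 6.67
position: [571.5, 207.6, 42.8]
ee_rot: [-179.7, 0.2, -77.9]
ft_force: [-0.3, -0.2, -0.5]
finger_gap: 85.2
grip_force: 0.0
```

```bash
python3 -c "
from h import *
s=read_state();print(s['t'],s['joint_pos'].round(1),s['position'].round(1),s['ee_rot'].round(1),s['joint_torque'].round(1))
for n in ['wrist','top','scene']: grab(n)
a=cv2.imread('pics/_last_top.png')[60:275,70:390];b=cv2.imread('pics/_last_wrist.png')[180:384,130:390]
a=cv2.resize(a,(480,322));b=cv2.resize(b,(480,377));d=cv2.imread('pics/_last_scene.png')[75:275,120:280];d=cv2.resize(d,(320,400))
cv2.imwrite('pics/v3.png',np.hstack([np.vstack([a,b[:278]]),np.vstack([d,np.zeros((200,320,3),np.uint8)])]))"
```

```text
6.6667 [ 16.   47.5 -62.6  88.   43.7  71.3 138.8] [571.5 207.6  42.8] [-179.7    0.2  -77.9] [  1.1 -43.1 -14.5 -16.7   0.2   0.   -0.1]
```

View pics/v3.png

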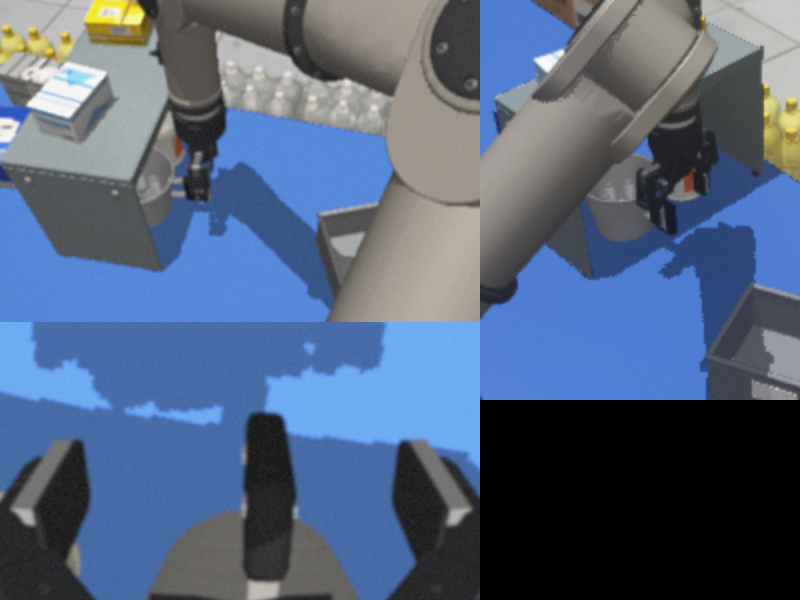

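Call:
drive_tool(deltas=[[[-0.025,0.005,-0.03,0],[0,0,0,0]]])

```text
t: 6.98
position: [562.8, 202.7, 29.6]
ee_rot: [179.9, -0.1, -78.1]
ft_force: [-0.4, 0.0, 0.2]
finger_gap: 85.1
grip_force: 0.0
```

Call:
drive_tool(deltas=[[[0,0,0,0],[0,0,0,0],[0,0,0,0],[0,0,0,0],[0,0,0,0],[0,0,0,0],[0,0,0,0],[0,0,0,0],[0,0,0,0],[0,0,0,0]]], jaw=0, force=50)

```text
t: 7.82
position: [564.1, 204.8, 30.9]
ee_rot: [-179.9, -0.0, -78.1]
ft_force: [0.5, -2.0, 1.8]
finger_gap: 12.8
grip_force: 48.8
```

Call:
drive_tool(deltas=[[[0.003,-0.015,0,0],[0.005,-0.026,0,0],[0.005,-0.026,0,0],[0.005,-0.026,0,0],[0.005,-0.026,0,0],[0.003,-0.015,0,0],[0,0,0,0]]])

```text
t: 8.4
position: [572.5, 162.1, 30.7]
ee_rot: [-180.0, -0.1, -78.2]
ft_force: [0.0, -0.8, 4.8]
finger_gap: 12.8
grip_force: 49.5
```

Call:
drive_tool(deltas=[[[0,0,0,0],[0,0,0,0],[0,0,0,0],[0,0,0,0],[0,0,0,0],[0,0,0,0],[0,0,0,0]]], jaw=0.6)

```text
t: 8.98
position: [571.5, 164.7, 30.6]
ee_rot: [-180.0, -0.0, -78.0]
ft_force: [-0.5, -0.5, 0.2]
finger_gap: 51.1
grip_force: 0.0
```

```bash
python3 -c "
from h import *
s=read_state();print(s['t'],s['joint_pos'].round(1),s['position'].round(1),s['ee_rot'].round(1))
for n in ['wrist','top']: grab(n)
a=cv2.imread('pics/_last_top.png')[60:275,70:390];b=cv2.imread('pics/_last_wrist.png')
b=cv2.resize(b[130:384,110:410],(480,406));a=cv2.resize(a,(320,215))
o=np.zeros((406,800,3),np.uint8);o[:,:480]=b;o[:215,480:]=a
cv2.imwrite('pics/v4.png',o)"
```

```text
8.9833 [ 20.6  47.4 -62.6  90.6  44.2  69.8 141.4] [571.5 164.7  30.6] [-180.   -0.  -78.]
```

View pics/v4.png

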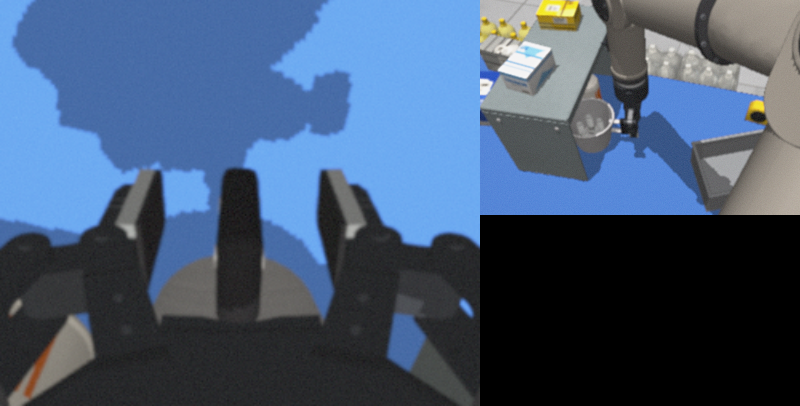

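The cup slid out about 40 mm and the plate sits centrally between the pads, so I'll regrip nearer the plate's middle.

Call:
drive_tool(deltas=[[[-0.008,0.037,0,0],[-0.007,0.037,0,0],[0,0,0,0]]])

```text
t: 9.33
position: [565.4, 191.7, 31.3]
ee_rot: [-179.9, 0.2, -77.8]
ft_force: [-1.5, 0.8, -0.7]
finger_gap: 51.4
grip_force: 0.0
```

Call:
drive_tool(deltas=[[[0,0,0,0],[0,0,0,0],[0,0,0,0],[0,0,0,0],[0,0,0,0],[0,0,0,0],[0,0,0,0],[0,0,0,0]]], jaw=0, force=120)

```text
t: 10.0
position: [567.6, 186.6, 30.8]
ee_rot: [-179.9, -0.0, -78.1]
ft_force: [1.2, -0.7, 1.4]
finger_gap: 12.1
grip_force: 116.8
```

Call:
drive_tool(deltas=[[[0,0,0.005,0],[0,0,0.01,0],[0,0,0.015,0],[0,0,0.02,0],[0,0,0.01,0],[0,0,0,0],[0,0,0,0]]])

```text
t: 10.58
position: [567.2, 186.9, 48.9]
ee_rot: [-179.9, -0.0, -78.1]
ft_force: [-0.3, -0.1, -4.5]
finger_gap: 12.2
grip_force: 116.8
```

```bash
python3 -c "
from h import *
s=read_state();print({k:np.round(s[k],2) for k in s})
c=grab('top')
g=c['image'][100:240,60:260];cv2.imwrite('pics/t_lift.png',g)"
```

```text
{'t': np.float64(10.58), 'joint_pos': array([ 18.52,  46.41, -63.29,  89.22,  43.06,  71.54, 140.15]), 'qvel': array([-0.06,  0.34,  0.44,  0.42,  0.01,  0.01, -0.08]), 'joint_torque': array([-1.000e-02, -4.525e+01, -1.702e+01, -1.816e+01, -2.700e-01,
       -2.700e-01,  0.000e+00]), 'position': array([567.22, 186.88,  48.91]), 'ee_rot': array([-1.7994e+02, -3.0000e-02, -7.8050e+01]), 'ft_force': array([-0.26, -0.06, -4.5 ]), 'wrist_torque': array([-0.38, -0.08, -0.02]), 'grip_force': np.float64(116.75), 'finger_gap': np.float64(12.25)}
```

Call:
drive_tool(deltas=[[[0,0,0.02,0],[0,0,0.04,0],[0,0,0.05,0],[0,0,0.05,0],[0,0,0.03,0],[0,-0.02,0.01,0],[0,-0.04,0,0],[0,-0.06,0,0],[0,-0.08,0,0],[0,-0.08,0,0],[0,-0.08,0,0],[0,-0.06,0.02,0]]])

```text
t: 11.63
position: [566.1, 56.4, 112.9]
ee_rot: [179.8, -0.2, -78.2]
ft_force: [-0.9, -1.0, -5.5]
finger_gap: 12.1
grip_force: 117.0
```

Call:
drive_tool(deltas=[[[0,-0.04,0.04,-0.02],[0,-0.02,0.06,-0.04],[0,0,0.06,-0.06],[0,0,0.06,-0.078],[0,0,0.06,-0.078],[0,0,0.04,-0.078],[0,0,0.02,-0.078],[0,0,0,-0.078],[0,0,0,-0.078],[0,0,0,-0.078],[0,0,0,-0.078],[0,0,0,-0.078]]])

```text
t: 12.63
position: [566.4, 44.2, 217.3]
ee_rot: [180.0, -0.0, -152.3]
ft_force: [0.2, -0.2, -5.2]
finger_gap: 11.8
grip_force: 117.2
```

```bash
python3 -c "
from h import *
s=read_state();print({k:np.round(s[k],2) for k in s if k!='qvel'})"
```

```text
{'t': np.float64(12.63), 'joint_pos': array([ 29.54,  28.28, -54.06,  80.64,  22.72,  82.47,  93.52]), 'joint_torque': array([  0.79, -39.26, -10.41, -24.  ,   0.15,  -0.3 ,   1.09]), 'position': array([566.38,  44.24, 217.27]), 'ee_rot': array([ 179.96,   -0.  , -152.34]), 'ft_force': array([ 0.15, -0.21, -5.19]), 'wrist_torque': array([-0.21,  0.34,  0.06]), 'grip_force': np.float64(117.2), 'finger_gap': np.float64(11.81)}
```

Call:
drive_tool(deltas=[[[-0.01,-0.03,0.01,-0.078],[-0.014,-0.033,0.01,-0.078],[-0.014,-0.033,0.01,-0.078],[-0.014,-0.033,0.01,-0.078],[-0.014,-0.033,0.01,-0.078],[-0.014,-0.033,0.01,-0.078],[-0.014,-0.033,0,-0.078],[-0.014,-0.033,0,-0.078],[-0.014,-0.033,0,-0.078],[-0.014,-0.033,0,-0.078],[-0.014,-0.033,0,-0.078],[-0.014,-0.033,0,-0.078]]])

```text
t: 13.63
position: [517.5, -73.0, 235.1]
ee_rot: [179.9, -0.1, 123.5]
ft_force: [-0.1, -0.6, -4.8]
finger_gap: 12.1
grip_force: 117.3
```

Call:
drive_tool(deltas=[[[0,0,0,-0.06],[0,0,0,-0.03],[0,0,0,0],[0,0,0,0]]])

```text
t: 13.97
position: [517.9, -73.1, 235.0]
ee_rot: [180.0, -0.1, 115.8]
ft_force: [-1.0, 0.3, -4.5]
finger_gap: 12.2
grip_force: 117.3
```

```bash
python3 -c "
from h import *
s=read_state();print({k:np.round(s[k],2) for k in s if k!='qvel'})
T=lambda u,v:(70+u/2.5,60+v/2.5)
t=grab('top');print(t['s']['t']);
print('tape',onz(t,350,172,30))
C=np.array([527,-95.]);d=s['position'][:2]-C;u=np.array([-.438,.899]);v=np.array([.899,.438]);print('u,v',d@u,d@v)
s0=grab('scene')
"
```

```text
{'t': np.float64(13.97), 'joint_pos': array([ 33.8 ,  17.03, -35.72,  86.27,   9.89,  79.92,  23.35]), 'joint_torque': array([  0.22, -35.76,  -4.07, -25.12,   0.4 ,  -0.12,  -0.05]), 'position': array([517.94, -73.09, 235.04]), 'ee_rot': array([ 1.7996e+02, -1.0000e-01,  1.1580e+02]), 'ft_force': array([-0.96,  0.34, -4.53]), 'wrist_torque': array([ 0.35,  0.16, -0.01]), 'grip_force': np.float64(117.33), 'finger_gap': np.float64(12.24)}
13.9667
tape [ 728.2590712  -134.17107619   30.        ]
u,v 23.66653616616666 1.4559608662586552
```

Call:
drive_tool(deltas=[[[0,0,0,0],[0,0,0,0],[0,0,0,0]]], force=60)

```text
t: 14.32
position: [517.9, -74.9, 234.6]
ee_rot: [-180.0, -0.0, 115.7]
ft_force: [0.2, -0.7, -4.8]
finger_gap: 12.3
grip_force: 117.3
```

```bash
cat > st.py <<'E'
from h import *
s=read_state();print(s['t'],s['position'].round(1),s['ft_force'].round(1),s['wrist_torque'].round(2),s['finger_gap'].round(1),s['grip_force'].round(1),s['joint_pos'].round(1))
E
python3 st.py
```

```text
Traceback (most recent call last):
  File "st.py", line 2, in <module>
    s=read_state();print(s['t'],s['position'].round(1),s['ft_force'].round(1),s['wrist_torque'].round(2),s['finger_gap'].round(1),s['grip_force'].round(1),s['joint_pos'].round(1))
                                                                                                         ^^^^^^^^^^^^^^^^^^^^^
AttributeError: 'float' object has no attribute 'round'
```

Call:
drive_tool(deltas=[[[0,0,0,0],[0,0,0,0],[0,0,0,0]]], force=40)

```text
t: 14.57
position: [517.9, -75.1, 234.6]
ee_rot: [-180.0, -0.0, 115.6]
ft_force: [-0.7, 0.4, -4.1]
finger_gap: 12.2
grip_force: 117.3
```

```bash
python3 st.py
```

```text
Traceback (most recent call last):
  File "st.py", line 2, in <module>
    s=read_state();print(s['t'],s['position'].round(1),s['ft_force'].round(1),s['wrist_torque'].round(2),s['finger_gap'].round(1),s['grip_force'].round(1),s['joint_pos'].round(1))
                                                                                                         ^^^^^^^^^^^^^^^^^^^^^
AttributeError: 'float' object has no attribute 'round'
```

Call:
drive_tool(deltas=[[[0,0,0,0],[0,0,0,0],[0,0,0,0]]], force=60, jaw=0)

```text
t: 14.82
position: [517.9, -75.1, 234.6]
ee_rot: [-180.0, -0.0, 115.6]
ft_force: [-0.7, -0.1, -4.9]
finger_gap: 12.3
grip_force: 117.3
```

```bash
sed -i "s/s\['finger_gap'\].round(1),s\['grip_force'\].round(1)/s['finger_gap'],s['grip_force']/" st.py; python3 st.py
```

```text
14.8167 [517.9 -75.1 234.6] [-0.7 -0.1 -4.9] [0.34 0.16 0.04] 12.272661123911126 117.32541561126709 [ 33.8  17.1 -35.6  86.3  10.   79.9  23.3]
```

Call:
drive_tool(deltas=[[[0,0,0,0],[0,0,0,0]]], force=40, jaw=0.146)

```text
t: 14.98
position: [517.9, -75.1, 234.7]
ee_rot: [-180.0, -0.0, 115.6]
ft_force: [0.3, 0.6, -5.1]
finger_gap: 12.7
grip_force: 78.0
```

```bash
python3 st.py
```

```text
14.9833 [517.9 -75.1 234.7] [ 0.3  0.6 -5.1] [0.39 0.17 0.  ] 12.700508148397715 77.99404263496399 [ 33.8  17.1 -35.6  86.3  10.   79.9  23.3]
```

Call:
drive_tool(deltas=[[[0,0,0,0],[0,0,0,0],[0,0,0,0]]], jaw=0.149)

```text
t: 15.23
position: [517.9, -75.1, 234.6]
ee_rot: [-180.0, -0.0, 115.6]
ft_force: [0.5, -0.2, -5.3]
finger_gap: 13.0
grip_force: 65.1
```

```bash
python3 st.py
```

```text
15.2333 [517.9 -75.1 234.6] [ 0.5 -0.2 -5.3] [0.38 0.16 0.02] 13.0117639847943 65.08047580718994 [ 33.8  17.1 -35.6  86.3  10.   79.9  23.3]
```

Call:
drive_tool(deltas=[[[0,0,0,0],[0,0,0,0],[0,0,0,0]]], jaw=0.153)

```text
t: 15.48
position: [517.9, -75.1, 234.6]
ee_rot: [-180.0, -0.0, 115.6]
ft_force: [-0.0, -1.0, -4.6]
finger_gap: 13.1
grip_force: 47.7
```

```bash
python3 st.py
```

```text
15.4833 [517.9 -75.1 234.6] [-0.  -1.  -4.6] [0.38 0.17 0.02] 13.098956082791183 47.70465910434723 [ 33.8  17.1 -35.6  86.3  10.   79.9  23.3]
```

Call:
drive_tool(deltas=[[[0,0,0,0],[0,0,0,0],[0,0,0,0]]], jaw=0.155)

```text
t: 15.73
position: [517.9, -75.1, 234.6]
ee_rot: [-180.0, -0.0, 115.6]
ft_force: [-0.0, -0.3, -4.9]
finger_gap: 13.3
grip_force: 38.8
```

```bash
python3 st.py
```

```text
15.7333 [517.9 -75.1 234.6] [-0.  -0.3 -4.9] [0.39 0.18 0.02] 13.263224642842827 38.84151220321655 [ 33.8  17.1 -35.6  86.3  10.   79.9  23.3]
```

Call:
drive_tool(deltas=[[[0,0,0,0],[0,0,0,0],[0,0,0,0]]], jaw=0.157)

```text
t: 15.98
position: [518.0, -75.1, 234.7]
ee_rot: [-180.0, -0.0, 115.6]
ft_force: [0.1, -0.8, -4.1]
finger_gap: 13.7
grip_force: 29.7
```

```bash
python3 st.py
```

```text
15.9833 [518.  -75.1 234.7] [ 0.1 -0.8 -4.1] [0.34 0.08 0.03] 13.697878153896289 29.748886227607727 [ 33.8  17.1 -35.6  86.3  10.   79.9  23.3]
```

Call:
drive_tool(deltas=[[[0,0,0,0],[0,0,0,0],[0,0,0,0]]], jaw=0.1585)

```text
t: 16.23
position: [517.7, -74.9, 234.5]
ee_rot: [-179.9, -0.0, 115.6]
ft_force: [-0.2, 1.0, -4.9]
finger_gap: 13.8
grip_force: 23.8
```

```bash
python3 st.py
```

```text
16.2333 [517.7 -74.9 234.5] [-0.2  1.  -4.9] [0.37 0.14 0.02] 13.83172050716858 23.778820037841797 [ 33.8  17.1 -35.6  86.3  10.   79.9  23.3]
```

Call:
drive_tool(deltas=[[[0,0,0,0],[0,0,0,0]]], jaw=0.16)

```text
t: 16.4
position: [517.9, -75.0, 234.6]
ee_rot: [-180.0, -0.0, 115.6]
ft_force: [-1.1, 0.3, -5.4]
finger_gap: 13.7
grip_force: 17.3
```

```bash
python3 st.py; python3 -c "
from h import *
grab('top');grab('scene')"; cp pics/_last_top.png pics/tA.png; cp pics/_last_scene.png pics/sA.png
```

```text
16.4 [517.9 -75.  234.6] [-1.1  0.3 -5.4] [0.29 0.12 0.03] 13.724154712087795 17.30701357126236 [ 33.8  17.1 -35.6  86.3  10.   79.9  23.3]
```

Call:
drive_tool(deltas=[[[0,0,0,0],[0,0,0,0],[0,0,0,0]]])

```text
t: 16.75
position: [518.0, -75.1, 234.7]
ee_rot: [-180.0, -0.0, 115.6]
ft_force: [0.9, 0.6, -4.6]
finger_gap: 13.9
grip_force: 17.3
```

```bash
python3 st.py; python3 -c "
from h import *
a=cv2.imread('pics/tA.png').astype(int)
c=grab('top');print((abs(c['image'][:,:,::-1].astype(int)-a).max(2)>40).sum())"
```

```text
16.75 [518.  -75.1 234.7] [ 0.9  0.6 -4.6] [ 0.23  0.11 -0.03] 13.892756526715763 17.303254008293152 [ 33.8  17.1 -35.6  86.3  10.   79.9  23.3]
9
```

Call:
drive_tool(deltas=[[[0,0,0,0],[0,0,0,0],[0,0,0,0]]], jaw=0.161)

```text
t: 17.05
position: [517.9, -75.1, 234.6]
ee_rot: [-180.0, -0.0, 115.6]
ft_force: [-1.6, 0.7, -4.9]
finger_gap: 13.4
grip_force: 12.9
```

```bash
python3 st.py
```

```text
17.05 [517.9 -75.1 234.6] [-1.6  0.7 -4.9] [0.12 0.03 0.03] 13.431332884682229 12.908421903848648 [ 33.8  17.1 -35.6  86.3  10.   79.9  23.3]
```

Call:
drive_tool(deltas=[[[0,0,0,0],[0,0,0,0],[0,0,0,0]]], jaw=0.1617)

```text
t: 17.3
position: [517.9, -74.9, 234.6]
ee_rot: [-180.0, -0.0, 115.6]
ft_force: [-0.8, 0.6, -4.6]
finger_gap: 14.0
grip_force: 9.8
```

```bash
python3 st.py
```

```text
17.3 [517.9 -74.9 234.6] [-0.8  0.6 -4.6] [0.12 0.08 0.02] 13.972879084675158 9.78299304842949 [ 33.8  17.1 -35.6  86.3  10.   79.9  23.3]
```

Call:
drive_tool(deltas=[[[0,0,0,0],[0,0,0,0],[0,0,0,0]]], jaw=0.1622)

```text
t: 17.55
position: [518.0, -75.1, 234.6]
ee_rot: [-180.0, -0.0, 115.6]
ft_force: [0.2, -0.1, -4.3]
finger_gap: 13.5
grip_force: 7.5
```

```bash
python3 st.py; python3 - <<'E'
from h import *
a=cv2.imread('pics/tA.png').astype(int);s=cv2.imread('pics/sA.png').astype(int)
for n,b in (('top',a),('scene',s)):
    c=grab(n);m=(abs(c['image'][:,:,::-1].astype(int)-b).max(2)>40);ys,xs=np.where(m);print(n,m.sum(),ys.min(),ys.max(),xs.min(),xs.max())
E
```

```text
17.55 [518.  -75.1 234.6] [ 0.2 -0.1 -4.3] [ 0.07  0.01 -0.05] 13.458721633196753 7.460281625390053 [ 33.8  17.1 -35.6  86.3  10.   79.9  23.3]
top 407 87 230 305 333
scene 1621 1 371 2 325
```

Call:
drive_tool(deltas=[[[0,0,0,0],[0,0,0,0],[0,0,0,0]]], jaw=0.1625)

```text
t: 17.9
position: [517.9, -75.1, 234.7]
ee_rot: [-180.0, -0.0, 115.6]
ft_force: [0.1, 0.2, -4.8]
finger_gap: 13.9
grip_force: 6.0
```

```bash
python3 st.py
```

```text
17.9 [517.9 -75.1 234.7] [ 0.1  0.2 -4.8] [ 0.05  0.06 -0.02] 13.941564220124125 6.04712650179863 [ 33.8  17.1 -35.6  86.3  10.   79.9  23.3]
```

Call:
drive_tool(deltas=[[[-0.003,0.006,0,0],[-0.006,0.012,0,0],[-0.01,0.021,0,0],[-0.014,0.03,0,0],[-0.016,0.033,0,0],[-0.013,0.027,0,0],[-0.009,0.018,0,0],[-0.004,0.009,0,0],[0,0,0,0],[0,0,0,0]]])

```text
t: 18.73
position: [495.5, -28.5, 234.7]
ee_rot: [-180.0, 0.0, 115.6]
ft_force: [-0.7, -0.1, -4.2]
finger_gap: 13.5
grip_force: 5.9
```

```bash
python3 st.py
```

```text
18.7333 [495.5 -28.5 234.7] [-0.7 -0.1 -4.2] [-0.   -0.05 -0.02] 13.489969016853804 5.922012180089951 [ 31.7  13.8 -37.2  90.2   8.5  78.9  19.2]
```

Call:
drive_tool(deltas=[[[0.037,-0.075,0,0],[0.031,-0.063,0,0],[0.025,-0.051,0,0],[0.019,-0.039,0,0],[0.013,-0.027,0,0],[0.007,-0.015,0,0],[0.003,-0.006,0,0],[0,0,0,0]]])

```text
t: 19.4
position: [535.9, -110.6, 234.5]
ee_rot: [-180.0, -0.1, 115.6]
ft_force: [-0.5, -0.3, -4.8]
finger_gap: 13.9
grip_force: 4.4
```

```bash
python3 st.py
```

```text
19.4 [ 535.9 -110.6  234.5] [-0.5 -0.3 -4.8] [-0.04  0.05  0.02] 13.9292751234296 4.445053115487099 [ 35.1  20.  -34.4  82.6  11.2  81.   26.2]
```

Call:
drive_tool(deltas=[[[-0.003,0.006,0,0],[-0.006,0.012,0,0],[-0.009,0.018,0,0],[-0.012,0.024,0,0],[-0.015,0.03,0,0],[-0.017,0.036,0,0],[-0.02,0.042,0,0],[-0.023,0.048,0,0],[-0.023,0.048,0,0],[0,0,0,0],[0,0,0,0],[0,0,0,0]]])

```text
t: 20.4
position: [497.5, -32.1, 234.7]
ee_rot: [-180.0, 0.0, 115.6]
ft_force: [-0.3, 0.8, -3.8]
finger_gap: 14.0
grip_force: 3.7
```

```bash
python3 st.py; python3 - <<'E'
from h import *
# is the cup visible? scene view crop kept for later use
for n in ('scene','top'): grab(n)
E
cp pics/_last_scene.png pics/sB.png; cp pics/_last_top.png pics/tB.png
```

```text
20.4 [497.5 -32.1 234.7] [-0.3  0.8 -3.8] [-0.02  0.1  -0.02] 14.034859098698089 3.732992671430111 [ 31.8  14.  -37.1  89.9   8.6  79.   19.5]
```

Call:
drive_tool(deltas=[[[0,0,-0.01,0],[0,0,-0.03,0],[0,0,-0.03,0],[0,0,-0.01,0],[0,0,0,0]]], jaw=0.1615)

```text
t: 20.92
position: [496.0, -32.1, 208.7]
ee_rot: [-179.8, -0.2, 115.6]
ft_force: [-0.3, -1.0, -5.4]
finger_gap: 13.7
grip_force: 4.1
```

```bash
python3 st.py
```

```text
20.9167 [496.  -32.1 208.7] [-0.3 -1.  -5.4] [0.04 0.08 0.04] 13.732863385568614 4.083163887262344 [ 31.7  14.9 -36.9  92.6   9.1  75.8  19. ]
```

Call:
drive_tool(deltas=[[[0,0,-0.015,0],[0,0,-0.015,0],[0,0,-0.01,0],[0,0,0,0]]])

```text
t: 21.25
position: [497.1, -32.0, 197.9]
ee_rot: [-179.9, -0.0, 115.6]
ft_force: [0.8, -0.1, -5.1]
finger_gap: 13.5
grip_force: 4.1
```

```bash
python3 st.py
```

```text
21.25 [497.1 -32.  197.9] [ 0.8 -0.1 -5.1] [-0.07 -0.01  0.  ] 13.49334051407701 4.064820259809494 [ 31.6  15.3 -36.9  93.7   9.5  74.2  18.7]
```

Call:
drive_tool(deltas=[[[0,0,0,0]]], jaw=0.16)

```text
t: 21.33
position: [497.3, -31.9, 198.5]
ee_rot: [-179.9, -0.0, 115.6]
ft_force: [0.7, 1.6, -5.0]
finger_gap: 13.9
grip_force: 6.7
```

```bash
python3 st.py; python3 - <<'E'
from h import *
w=grab('wrist')['image'];t=grab('top')['image'];s=grab('scene')['image']
f=lambda im,x0,y0,x1,y1,w,h:cv2.resize(im[y0:y1,x0:x1,::-1],(w,h),interpolation=3)
o=np.vstack([np.hstack([f(t,220,80,420,280,400,400),f(s,180,130,380,330,400,400)]),np.hstack([f(w,0,84,512,384,340,199),np.zeros((199,460,3),np.uint8)])])
cv2.imwrite('pics/v5.png',o)
E
```

```text
21.3333 [497.3 -31.9 198.5] [ 0.7  1.6 -5. ] [ 0.02 -0.04  0.  ] 13.948625299685007 6.703386604785919 [ 31.6  15.3 -36.9  93.7   9.4  74.3  18.7]
```

View pics/v5.png

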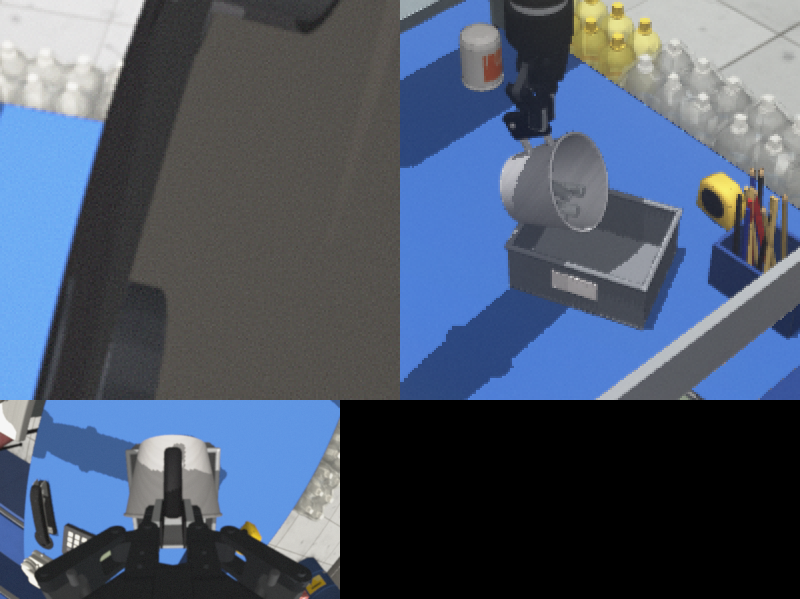

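The scene view (right) shows the cup hanging by its grip at about 80° with the mouth facing over the bin, bolts lying inside and the foot just above the bin's near wall. I'll lower the foot onto that wall so it tips further.

Call:
drive_tool(deltas=[[[0,0,-0.015,0],[0,0,-0.015,0],[0,0,0,0],[0,0,0,0]]])

```text
t: 21.82
position: [497.1, -32.2, 189.1]
ee_rot: [-179.9, -0.0, 115.6]
ft_force: [-0.1, -1.2, -4.4]
finger_gap: 14.1
grip_force: 6.7
```

```bash
python3 st.py
```

```text
21.8167 [497.1 -32.2 189.1] [-0.1 -1.2 -4.4] [-0.15 -0.03  0.05] 14.094811156393197 6.717547997832298 [ 31.5  15.7 -36.8  94.6   9.7  73.1  18.5]
```

Call:
drive_tool(deltas=[[[0.004,-0.009,-0.015,0],[0.004,-0.009,-0.015,0],[0,0,0,0],[0,0,0,0]]])

```text
t: 22.15
position: [499.4, -37.7, 179.9]
ee_rot: [-179.9, -0.1, 115.6]
ft_force: [-0.8, 0.3, -4.8]
finger_gap: 13.3
grip_force: 6.7
```

```bash
python3 st.py
```

```text
22.15 [499.4 -37.7 179.9] [-0.8  0.3 -4.8] [ 0.01 -0.03  0.01] 13.32120561273236 6.7399511486291885 [ 31.7  16.4 -36.5  95.1  10.1  72.   18.8]
```

```bash
cat > pl.py <<'E'
from h import *
C=np.array([527,-95.,0]);D=np.array([.438,-.899,0]);V=np.array([.899,.438,0])
def onv(c,u,v,vv=1.2):
    p,d=ray(c,u,v);t=(vv-(p-C)@V)/(d@V);q=p+t*d;return np.array([(q-C)@D,q[2]]).round(1)
E
python3 - <<'E'
from pl import *
s=grab('scene');im=s['image']
g=lambda u,v:(180+(u-400)/2,130+v/2)
for n,p in [('rim low',(580,231)),('rim top',(580,132)),('foot up',(522,150)),('foot low',(527,223)),('grip',(528,128))]:print(n,onv(s,*g(*p)))
# current: bright steel region outline
cv2.imwrite('pics/sC.png',im[:,:,::-1])
h=cv2.cvtColor(im,cv2.COLOR_RGB2HSV)
m=((h[...,1]<60)&(h[...,2]>90)).astype(np.uint8);m[:,:225]=0;m[:190]=0;m[:,300:]=0;m[262:]=0
n,l,st,ce=cv2.connectedComponentsWithStats(m);o=st[1:,4].argsort()[::-1][:4]+1;print(st[o],ce[o])
i=o[0];c=max(cv2.findContours((l==i).astype(np.uint8),0,2)[0],key=cv2.contourArea);print(cv2.approxPolyDP(c,2,True)[:,0].tolist())
E
```

```text
rim low [-20.8  64.2]
rim top [-21.6 230. ]
foot up [-98.2 174.9]
foot low [-95.7  47.9]
grip [-88.8 213.5]
[[ 233  203   67   59 2756]
 [ 253  192    3   11   21]
 [ 238  199    2    2    4]] [[264.20682148 234.69484761]
 [254.38095238 196.80952381]
 [238.5        199.5       ]]
[[243, 207], [246, 212], [238, 216], [234, 222], [234, 235], [238, 243], [234, 254], [257, 261], [299, 261], [299, 251], [284, 245], [287, 228], [299, 229], [286, 225], [281, 210], [275, 204], [267, 203], [260, 207], [256, 204], [256, 208], [251, 211]]
```

```bash
python3 - <<'E'
from pl import *
c=grab('wrist');im=c['image'];cv2.imwrite('pics/wC.png',im[:,:,::-1])
P=c['s']['position']+[0,0,19.];pd=np.array([(P-C)@D,P[2]]);print(pd,c['s']['ee_rot'])
h=cv2.cvtColor(im,cv2.COLOR_RGB2HSV).astype(int)
for col in (235,245,285,295):
    print(col,[(r,*h[r,col]) for r in range(120,230,4)])
for r in range(126,160,4):
    p,d=ray(c,262,r); t=(1.2-(p-C)@V)/(d@V)
    a=np.array([(p-C)@D,p[2]])-pd; b=np.array([d@D,d[2]])
    for rad,ang0 in ((145.8,np.degrees(np.arctan2(50,137))),(70,np.degrees(np.arctan2(50,49)))):
        q=np.roots([b@b,2*a@b,a@a-rad**2]); 
        print(r,rad,[ (np.degrees(np.arctan2(-(a+k.real*b)[1],(a+k.real*b)[0]))-ang0).round(1) if abs(k.imag)<1e-6 else None for k in q])
E
```

```text
[-63.83958675 199.25045763] [-1.79925953e+02 -6.37130039e-02  1.15604741e+02]
235 [(120, np.int64(107), np.int64(147), np.int64(229)), (124, np.int64(108), np.int64(146), np.int64(229)), (128, np.int64(107), np.int64(149), np.int64(229)), (132, np.int64(108), np.int64(145), np.int64(230)), (136, np.int64(108), np.int64(149), np.int64(229)), (140, np.int64(107), np.int64(143), np.int64(229)), (144, np.int64(20), np.int64(7), np.int64(220)), (148, np.int64(17), np.int64(8), np.int64(220)), (152, np.int64(15), np.int64(7), np.int64(221)), (156, np.int64(18), np.int64(6), np.int64(219)), (160, np.int64(17), np.int64(8), np.int64(220)), (164, np.int64(15), np.int64(9), np.int64(221)), (168, np.int64(17), np.int64(8), np.int64(220)), (172, np.int64(17), np.int64(8), np.int64(224)), (176, np.int64(26), np.int64(8), np.int64(225)), (180, np.int64(17), np.int64(8), np.int64(225)), (184, np.int64(13), np.int64(8), np.int64(221)), (188, np.int64(17), np.int64(8), np.int64(222)), (192, np.int64(13), np.int64(11), np.int64(164)), (196, np.int64(13), np.int64(12), np.int64(147)), (200, np.int64(18
[... 4763 characters left out ...]
float64(101.9), np.float64(-203.3)]
134 145.8 [np.float64(88.4), np.float64(-140.2)]
134 70 [np.float64(97.6), np.float64(-200.5)]
138 145.8 [np.float64(86.7), np.float64(-140.1)]
138 70 [np.float64(93.6), np.float64(-198.0)]
142 145.8 [np.float64(85.0), np.float64(-139.9)]
142 70 [np.float64(89.8), np.float64(-195.8)]
146 145.8 [np.float64(83.3), np.float64(-139.8)]
146 70 [np.float64(86.2), np.float64(-193.7)]
150 145.8 [np.float64(81.6), np.float64(-139.7)]
150 70 [np.float64(82.8), np.float64(-191.8)]
154 145.8 [np.float64(80.0), np.float64(-139.5)]
154 70 [np.float64(79.4), np.float64(-190.0)]
158 145.8 [np.float64(78.3), np.float64(-139.4)]
158 70 [np.float64(76.2), np.float64(-188.4)]
```

Call:
drive_tool(deltas=[[[0,0,0,0],[0,0,0,0]]], jaw=0.156)

```text
t: 22.42
position: [500.0, -37.0, 180.8]
ee_rot: [-180.0, -0.0, 115.6]
ft_force: [0.9, 0.2, -4.9]
finger_gap: 13.5
grip_force: 13.8
```

```bash
python3 st.py; python3 - <<'E'
from pl import *
s=grab('scene');im=s['image']
A,p0=pose(s)
def proj(X):
    q=A.T@(X-p0);return np.array([s['cx']+s['fx']*q[0]/-q[2],s['cy']-s['fy']*q[1]/-q[2]]).round(1)
for n,X in zip('ABCD',[(551,17.5,80),(630,-144.5,80),(505,-208,80),(423,-45,80)]):print(n,proj(np.array(X)))
P=s['s']['position']+[0,0,19.]
print('P',proj(P))
for zp in (50,):
  for t in (70,80,90):
    tr=np.radians(t)
    def w(x,y,z): # cup frame -> world (rel grip P at (-93,0,zp))
        dx=x+93;dz=z-zp
        return P+D*(dx*np.cos(tr)+dz*np.sin(tr))+V*y+np.array([0,0,-dx*np.sin(tr)+dz*np.cos(tr)])
    a=np.linspace(0,2*np.pi,60)
    r=np.array([proj(w(60*np.cos(k),60*np.sin(k),90)) for k in a]);f=np.array([proj(w(44*np.cos(k),44*np.sin(k),0)) for k in a])
    print(t,'rim x',r[:,0].min(),r[:,0].max(),'y',r[:,1].min(),r[:,1].max(),'foot x',f[:,0].min(),f[:,0].max(),'y',f[:,1].min(),f[:,1].max())
# measured outline: blue->steel transitions
h=cv2.cvtColor(im,cv2.COLOR_RGB2HSV)
blue=(h[...,1]>90)
for r in range(200,258,5): 
    x=np.where(~blue[r,215:320])[0]+215; print(r,x.min(),[int(v) for v in im[r,255:300:3].mean(1)])
E
```

```text
22.4167 [500.  -37.  180.8] [ 0.9  0.2 -4.9] [ 0.07  0.06 -0.03] 13.454429935686159 13.754391968250275 [ 31.7  16.3 -36.6  95.   10.1  72.   18.8]
A [256.  216.3]
B [320.7 235.4]
C [302.7 274.9]
D [232.5 252.7]
P [253.6 201. ]
70 rim x 267.7 291.3 y 206.5 255.8 foot x 239.3 257.8 y 213.0 247.8
80 rim x 264.3 284.3 y 208.5 256.8 foot x 234.1 250.2 y 210.1 244.4
90 rim x 259.2 278.0 y 210.0 256.5 foot x 228.5 243.7 y 206.6 240.0
200 237 [86, 83, 139, 139, 140, 139, 140, 140, 140, 140, 141, 139, 142, 141, 143]
205 244 [105, 124, 108, 114, 82, 88, 90, 106, 138, 141, 139, 139, 140, 142, 142]
210 245 [101, 98, 97, 95, 96, 99, 99, 103, 105, 126, 140, 142, 139, 141, 142]
215 238 [108, 136, 103, 105, 104, 107, 112, 110, 111, 115, 138, 140, 140, 139, 141]
220 235 [110, 145, 117, 116, 116, 121, 115, 117, 125, 121, 137, 139, 140, 140, 139]
225 234 [108, 137, 123, 124, 126, 121, 123, 127, 126, 129, 129, 95, 136, 140, 140]
230 233 [108, 143, 101, 102, 109, 121, 115, 121, 133, 130, 129, 72, 72, 67, 82]
235 235 [104, 106, 104, 96, 108, 132, 129, 131, 130, 129, 134, 72, 71, 73, 73]
240 237 [96, 95, 128, 129, 128, 124, 107, 125, 126, 127, 130, 70, 73, 74, 70]
245 237 [89, 92, 89, 115, 106, 115, 114, 115, 117, 147, 73, 70, 71, 71, 71]
250 234 [91, 89, 89, 85, 84, 144, 162, 183, 125, 89, 90, 90, 88, 89, 89]
255 234 [88, 89, 89, 91, 91, 90, 88, 89, 90, 89, 89, 90, 89, 91, 89]
```

```bash
python3 - <<'E'
from pl import *
s=grab('scene')
pts=np.array([(279,205),(282,210),(285,215),(286,220),(287,225),(288,230),(288,235),(287,240),(284,245),(279,250),(258,215),(258,220),(258,225),(258,230),(260,237),(262,242),(264,245),(270,250),(267,203)],np.float32)
(e,ax,an)=cv2.fitEllipse(pts);print(e,ax,an)
P=s['s']['position']+[0,0,19.];rc=onv(s,*e,(P-C)@V);r=rc-[(P-C)@D,P[2]];print('rim centre rel P',r,np.hypot(*r))
p,d=ray(s,*e);l=-d/np.linalg.norm(d);k=ax[0]/ax[1]
for t in range(45,95,5):
    tr=np.radians(t);nl=D@l*np.sin(tr)+l[2]*np.cos(tr)
    # cup vector from P to rim centre, in cup frame
    x=r[0]*np.cos(tr)-r[1]*np.sin(tr);z=r[0]*np.sin(tr)+r[1]*np.cos(tr)
    print(t,nl.round(3),k,'x',x.round(1),'zp',(90-z).round(1))
E
```

```text
(272.6976623535156, 226.70545959472656) (29.786596298217773, 49.857940673828125) 172.13400268554688
rim centre rel P [ 49.92089857 -66.33194404] 83.0182083331493
45 0.685 0.5974293341372123 x 82.2 zp 101.6
50 0.656 0.5974293341372123 x 82.9 zp 94.4
55 0.622 0.5974293341372123 x 83.0 zp 87.2
60 0.583 0.5974293341372123 x 82.4 zp 79.9
65 0.54 0.5974293341372123 x 81.2 zp 72.8
70 0.492 0.5974293341372123 x 79.4 zp 65.8
75 0.441 0.5974293341372123 x 77.0 zp 58.9
80 0.387 0.5974293341372123 x 74.0 zp 52.4
85 0.329 0.5974293341372123 x 70.4 zp 46.1
90 0.269 0.5974293341372123 x 66.3 zp 40.1
```

Call:
drive_tool(deltas=[[[0,0,0.02,0],[0,0,0.04,0],[0,0,0.05,0],[0,0,0.05,0],[0,0,0.03,0],[-0.005,0.02,0.01,0],[-0.01,0.045,0,0],[-0.015,0.07,0,0],[-0.02,0.09,0,0],[-0.02,0.09,0,0],[-0.015,0.07,0,0],[-0.015,0.04,0,0]]])

```text
t: 23.52
position: [468.2, 95.1, 240.4]
ee_rot: [-180.0, -0.2, 115.9]
ft_force: [-0.0, 1.0, -4.2]
finger_gap: 13.9
grip_force: 13.8
```

Call:
drive_tool(deltas=[[[0,0.02,-0.03,0],[0,0,-0.07,0],[0,0,-0.09,0],[0,0,-0.07,0],[0,0,-0.03,0],[0,0,-0.01,0],[0,0,0,0]]])

```text
t: 24.1
position: [469.7, 95.8, 150.0]
ee_rot: [-179.9, -0.0, 115.6]
ft_force: [-0.2, -0.6, -4.1]
finger_gap: 13.5
grip_force: 13.9
```

```bash
python3 st.py
```

```text
24.1 [469.7  95.8 150. ] [-0.2 -0.6 -4.1] [-0.06  0.05 -0.02] 13.474982315632367 13.867482393980026 [ 20.3  16.  -41.  100.8  11.3  67.5   1.6]
```

Call:
drive_tool(deltas=[[[0,0,-0.02,0],[0,0,-0.03,0],[0,0,-0.01,0],[0.003,-0.006,-0.01,0],[0.003,-0.006,-0.01,0],[0.003,-0.006,-0.01,0],[0,0,0,0]]], jaw=0.16)

```text
t: 24.68
position: [476.5, 91.0, 127.1]
ee_rot: [179.6, 0.2, 115.6]
ft_force: [-0.3, -0.3, 10.8]
finger_gap: 13.8
grip_force: 16.1
```

```bash
python3 st.py
```

```text
24.6833 [476.5  91.  127.1] [-0.3 -0.3 10.8] [-0.12  0.42 -0.02] 13.822259821995537 16.06513112783432 [ 20.1  17.6 -40.4 102.4  12.7  64.2   1.1]
```

Call:
drive_tool(deltas=[[[0.006,-0.012,-0.01,0],[0.006,-0.012,-0.01,0],[0.006,-0.012,-0.005,0],[0.006,-0.012,-0.005,0],[0,0,0,0],[0,0,0,0]]])

```text
t: 25.18
position: [489.2, 75.3, 122.9]
ee_rot: [179.1, 0.6, 115.4]
ft_force: [0.8, -5.3, 26.1]
finger_gap: 13.6
grip_force: 28.9
```

```bash
python3 st.py
```

```text
25.1833 [489.2  75.3 122.9] [ 0.8 -5.3 26.1] [-0.87  0.33  0.03] 13.587892807421346 28.855777109856717 [ 21.2  18.4 -39.7 102.   13.5  63.3   2.4]
```

Call:
drive_tool(deltas=[[[0,0,0.01,0],[0,0,0,0],[0,0,0,0]]], jaw=0.2)

```text
t: 25.43
position: [480.5, 76.5, 118.3]
ee_rot: [179.9, 0.0, 115.6]
ft_force: [-1.0, 0.2, -0.0]
finger_gap: 17.2
grip_force: 0.0
```

Call:
drive_tool(deltas=[[[0,0,0,0],[0,0,0,0],[0,0,0,0]]], jaw=0.4)

```text
t: 25.68
position: [479.3, 76.5, 117.0]
ee_rot: [-179.9, -0.1, 115.6]
ft_force: [-0.8, -0.7, -0.2]
finger_gap: 34.3
grip_force: 0.0
```

```bash
python3 st.py; python3 - <<'E'
from h import *
w=grab('wrist');s=grab('scene');t=grab('top')
im=w['image'];cv2.imwrite('pics/wD.png',im[:,:,::-1]);cv2.imwrite('pics/sD.png',s['image'][:,:,::-1])
g=im.max(2)
for r in range(120,300,8): 
    print(r,''.join('#' if v<60 else ('+' if v<170 else '.') for v in g[r,180:340:2]))
E
```

```text
25.6833 [479.3  76.5 117. ] [-0.8 -0.7 -0.2] [ 0.01 -0.02 -0.02] 34.32096218691311 0.0 [ 21.1  18.7 -39.8 102.7  13.2  63.5   2.5]
120 ................................................................................
128 ................................................................................
136 ................................................................................
144 ................................................................................
152 ................................+.++++++++++++++++++++++++++++++................
160 ..............++..................................................+.............
168 ..............+....................................................+............
176 .............++....................................................++...........
184 .............+.....................................................+++..........
192 ............++...................................++++++++++++++.....++++++++++++
200 +++++++++++++..........................+.+++++++++++++++++++++++++++++++++++++++
208 ++++++++++++++++++............
[... 285 characters left out ...]
++++++++++++++++++++
240 ++++++++++++++++++++++##+++++++++++############++++++++++##+++++++++++++++++++++
248 ++++++++++#####++++++###+++++++++++############++++++++++###++++++#####++++++++.
256 ++++++++#####+++++++####+++++++++++#############+++++++++####+++++++#####+++++++
264 ++++++######+++++++#####+++++++++++#############+++++++++#####+++++++#####+++...
272 ++#############++++#####+++++++++++#############+++++++++#####++++############+.
280 #######################++++++++++++#############++++++++++######################
288 #######################++++++++++++#############++++++++++######################
296 ######################+++++++++++++#############+++++++++++#####################
```

```bash
python3 - <<'E'
from h import *
w=grab('wrist');s=w['s'];P=s['position']+[0,0,19.]
yaw=np.radians(115.6+180);D=np.array([np.cos(yaw),np.sin(yaw),0]);V=np.array([-D[1],D[0],0])
f=lambda q:np.round([(q-P)@D,(q-P)@V,q[2]],1)
g=w['image'].max(2);h=cv2.cvtColor(w['image'],cv2.COLOR_RGB2HSV)
col=h[130:170,262,1].astype(int);print('edge',[(130+i,int(v)) for i,v in enumerate(col)][14:32:2])
print([(r,int(g[r,262])) for r in range(210,232,2)])
for r in (152,154,156): print(r,'foot low z0',f(onz(w,262,r,0)))
for z in (128,164): print(z,'plate end',f(onz(w,262,221,z)))
for L in (250,274): print('sides',f(onz(w,L,250,164)))
# scene picture: black plate blob near projected P
c=grab('scene');A,p0=pose(c);q=A.T@(P-p0);print('P px',c['cx']+c['fx']*q[0]/-q[2],c['cy']-c['fy']*q[1]/-q[2])
E
```

```text
edge [(144, 158), (146, 147), (148, 147), (150, 151), (152, 141), (154, 123), (156, 6), (158, 4), (160, 3)]
[(210, 175), (212, 176), (214, 174), (216, 126), (218, 45), (220, 7), (222, 30), (224, 23), (226, 26), (228, 23), (230, 26)]
152 foot low z0 [-28.6   1.8   0. ]
154 foot low z0 [-26.6   1.8   0. ]
156 foot low z0 [-24.6   1.8   0. ]
128 plate end [ -9.5   1.3 128. ]
164 plate end [-24.5   1.1 164. ]
sides [ -9.7  -4.4 164. ]
sides [ -9.7   6.8 164. ]
P px 219.92199354905227 200.9327439783009
```

The plate end and foot edge agree with the cup lying flat on its side at about 80°. I'll regrip the plate lower, firmly.

Call:
drive_tool(deltas=[[[-0.004,0.009,0.033,0],[0,0,0,0],[0,0,0,0]]])

```text
t: 26.18
position: [479.3, 79.8, 128.5]
ee_rot: [179.9, 0.0, 115.7]
ft_force: [-0.2, -0.5, 0.2]
finger_gap: 34.3
grip_force: 0.0
```

Call:
drive_tool(deltas=[[[0,0,0,0],[0,0,0,0],[0,0,0,0],[0,0,0,0],[0,0,0,0],[0,0,0,0]]], jaw=0, force=120)

```text
t: 26.68
position: [479.0, 79.4, 128.0]
ee_rot: [180.0, -0.0, 115.6]
ft_force: [-0.6, 1.0, 5.4]
finger_gap: 8.6
grip_force: 118.3
```

Call:
drive_tool(deltas=[[[0,0,0.01,0],[0,0,0.03,0],[0,0,0.05,0],[0,0,0.07,0],[0,0,0.08,0],[0,0,0.07,0],[0,0,0.04,0],[0,0,0,0]]])

```text
t: 27.35
position: [479.9, 79.5, 234.8]
ee_rot: [179.8, 0.1, 115.6]
ft_force: [0.4, 0.3, -4.8]
finger_gap: 8.6
grip_force: 118.1
```

```bash
python3 st.py
```

```text
27.35 [479.9  79.5 234.8] [ 0.4  0.3 -4.8] [ 0.1  -0.15  0.01] 8.593921192203362 118.10913981869817 [ 22.9  12.9 -41.3  91.7   8.7  78.5   6.2]
```

Call:
drive_tool(deltas=[[[0.003,-0.02,0,0],[0.005,-0.04,0,0],[0.008,-0.06,0,0],[0.009,-0.07,0,0],[0.009,-0.07,0,0],[0.007,-0.05,0,0],[0.004,-0.03,-0.02,0],[0.002,-0.015,-0.02,0],[0,0,-0.01,0],[0,0,0,0]]])

```text
t: 28.18
position: [491.0, -26.3, 215.5]
ee_rot: [-179.8, -0.2, 115.7]
ft_force: [-0.8, 0.5, -4.9]
finger_gap: 8.6
grip_force: 118.2
```

```bash
python3 st.py; python3 - <<'E'
from pl import *
w=grab('wrist');P=w['s']['position']+[0,0,19.];print('P d,v',((P-C)@D),((P-C)@V))
h=cv2.cvtColor(w['image'],cv2.COLOR_RGB2HSV).astype(int)
print([(r,*h[r,262,1:].tolist()) for r in range(100,180,4)])
# bin rim left/right ends of near wall in wrist view
for col in (190,200,205,320,325,335): print(col,[(r,*h[r,col,1:].tolist()) for r in range(140,190,4)])
E
```

```text
28.1833 [491.  -26.3 215.5] [-0.8  0.5 -4.9] [ 0.15  0.04 -0.02] 8.64714488705986 118.15946342423558 [ 31.9  14.1 -37.5  92.7   8.6  76.5  18.8]
P d,v -77.5378820174578 -2.247252826587001
[(100, 146, 227), (104, 146, 226), (108, 148, 226), (112, 146, 225), (116, 147, 225), (120, 150, 225), (124, 150, 225), (128, 149, 226), (132, 147, 225), (136, 147, 226), (140, 146, 225), (144, 149, 226), (148, 149, 183), (152, 102, 122), (156, 12, 184), (160, 4, 243), (164, 3, 243), (168, 4, 243), (172, 3, 243), (176, 2, 244)]
190 [(140, 148, 225), (144, 152, 186), (148, 147, 146), (152, 148, 145), (156, 148, 145), (160, 147, 147), (164, 147, 142), (168, 147, 146), (172, 145, 144), (176, 145, 146), (180, 149, 144), (184, 146, 143), (188, 146, 145)]
200 [(140, 147, 226), (144, 150, 225), (148, 147, 160), (152, 149, 147), (156, 146, 147), (160, 141, 148), (164, 5, 106), (168, 7, 116), (172, 2, 117), (176, 6, 118), (180, 6, 119), (184, 2, 118), (188, 4, 115)]
205 [(140, 150, 225), (144, 145, 225), (148, 151, 219), (152, 150, 143), (156, 146, 143), (160, 84, 100), (164, 7, 108), (168, 2, 107), (172, 8, 64), (176, 11, 69), (180, 10, 78), (184, 6, 87), (188, 10, 100)]
320 [(140, 148, 225), (144, 152, 223), (148, 147, 225), (152, 144, 228), (156, 119, 141), (160, 5, 103), (164, 5, 200), (168, 6, 87), (172, 7, 70), (176, 11, 69), (180, 0, 70), (184, 12, 66), (188, 8, 64)]
325 [(140, 148, 225), (144, 148, 225), (148, 148, 225), (152, 147, 226), (156, 152, 225), (160, 93, 172), (164, 5, 195), (168, 3, 161), (172, 5, 165), (176, 5, 169), (180, 6, 168), (184, 5, 170), (188, 4, 139)]
335 [(140, 147, 226), (144, 147, 227), (148, 150, 224), (152, 148, 224), (156, 153, 225), (160, 146, 225), (164, 146, 225), (168, 148, 223), (172, 150, 223), (176, 150, 225), (180, 147, 225), (184, 149, 226), (188, 146, 169)]
```

```bash
python3 - <<'E'
from pl import *
w=grab('wrist');P=w['s']['position']+[0,0,19.]
for p in [(205,161),(320,158),(199,163),(328,163),(205,170),(320,166.5)]:
    q=onz(w,*p,80);print(p,'rel P d',((q-P)@D).round(1),'bin d,v',((q-C)@D).round(1),((q-C)@V).round(1))
q=onz(w,262,154,88);print('foot',((q-P)@D).round(1))
E
```

```text
(205, 161) rel P d -16.8 bin d,v -94.7 -60.1
(320, 158) rel P d -19.7 bin d,v -97.6 61.8
(199, 163) rel P d -14.7 bin d,v -92.6 -66.7
(328, 163) rel P d -14.4 bin d,v -92.3 70.8
(205, 170) rel P d -7.0 bin d,v -84.9 -60.6
(320, 166.5) rel P d -10.4 bin d,v -88.4 62.2
foot -25.0
```

Call:
drive_tool(deltas=[[[0,0,0,0],[0,0,0,0],[0,0,0,0]]], jaw=0.112)

```text
t: 28.53
position: [492.9, -26.7, 217.9]
ee_rot: [180.0, -0.0, 115.7]
ft_force: [-0.0, 0.2, -5.3]
finger_gap: 10.0
grip_force: 87.3
```

```bash
python3 st.py
```

```text
28.5333 [492.9 -26.7 217.9] [-0.   0.2 -5.3] [ 0.04  0.03 -0.01] 10.044734739990137 87.31617228419054 [ 31.8  14.  -37.5  92.4   8.7  76.6  18.9]
```

Call:
drive_tool(deltas=[[[0,0,0,0],[0,0,0,0],[0,0,0,0]]], jaw=0.13)

```text
t: 28.78
position: [492.8, -27.3, 217.7]
ee_rot: [-180.0, -0.0, 115.6]
ft_force: [0.6, 0.3, -4.9]
finger_gap: 11.2
grip_force: 57.6
```

```bash
python3 st.py
```

```text
28.7833 [492.8 -27.3 217.7] [ 0.6  0.3 -4.9] [-0.03  0.05 -0.02] 11.247827861690503 57.604937385409585 [ 31.9  14.  -37.4  92.4   8.7  76.6  18.9]
```

Call:
drive_tool(deltas=[[[0,0,0,0],[0,0,-0.02,0],[0,0,-0.01,0],[0,0,-0.01,0],[0,0,0,0]]], jaw=0.15)

```text
t: 29.2
position: [494.1, -27.9, 207.1]
ee_rot: [179.9, 0.1, 115.6]
ft_force: [-0.9, -1.1, 3.6]
finger_gap: 13.1
grip_force: 24.5
```

```bash
python3 st.py
```

```text
29.2 [494.1 -27.9 207.1] [-0.9 -1.1  3.6] [-0.13  0.34 -0.02] 13.121673330096925 24.5223069190979 [ 31.8  14.4 -37.4  93.5   9.   75.   18.6]
```

Call:
drive_tool(deltas=[[[0.009,-0.018,-0.002,0],[0.009,-0.018,-0.003,0],[0.009,-0.018,-0.004,0],[0.009,-0.018,-0.006,0],[0,0,0,0]]])

```text
t: 29.62
position: [506.0, -51.9, 202.4]
ee_rot: [179.8, 0.2, 115.4]
ft_force: [0.6, -1.4, 6.0]
finger_gap: 13.0
grip_force: 25.9
```

```bash
cat > wt.py <<'E'
from pl import *
w=grab('wrist');s=w['s'];P=s['position']+[0,0,19.];print('Pd,v,z',((P-C)@D).round(1),((P-C)@V).round(1),P[2].round(1))
h=cv2.cvtColor(w['image'],cv2.COLOR_RGB2HSV).astype(int)
r=np.where(h[60:200,262,1]<60)[0];print('foot row',60+r.min() if len(r) else None)
for x0 in (205,320):
    r=np.where(h[60:220,x0,1]<60)[0];
    if len(r): q=onz(w,x0,60+r.min(),80);print(x0,60+r.min(),'wall bin d',((q-C)@D).round(1))
E
python3 st.py; python3 wt.py
```

```text
29.6167 [506.  -51.9 202.4] [ 0.6 -1.4  6. ] [-0.08 -0.02  0.04] 12.978680378172433 25.91235101222992 [ 32.9  16.1 -36.4  92.1   9.9  74.8  20.4]
Pd,v,z -48.0 0.0 221.4
foot row 130
205 134 wall bin d -94.4
320 133 wall bin d -94.4
```

Call:
drive_tool(deltas=[[[0.009,-0.019,-0.008,0],[0.009,-0.019,-0.008,0],[0.009,-0.019,-0.009,0],[0.009,-0.019,-0.012,0],[0.009,-0.019,-0.014,0],[0.009,-0.019,-0.016,0],[0,0,0,0]]])

```text
t: 30.25
position: [524.5, -90.0, 183.7]
ee_rot: [179.7, 0.6, 115.3]
ft_force: [2.5, -6.1, 11.0]
finger_gap: 13.1
grip_force: 29.0
```

```bash
python3 st.py; python3 wt.py
```

```text
30.25 [524.5 -90.  183.7] [ 2.5 -6.1 11. ] [-0.98 -0.51  0.02] 13.143325440801886 29.029824435710907 [ 34.4  19.3 -34.9  90.8  11.8  72.9  22.9]
Pd,v,z -5.6 0.0 202.7
foot row 85
205 93 wall bin d -91.6
320 90 wall bin d -93.3
```

Call:
drive_tool(deltas=[[[0.009,-0.018,-0.016,0],[0.009,-0.018,-0.017,0],[0.008,-0.017,-0.018,0],[0.008,-0.016,-0.019,0],[0.006,-0.013,-0.02,0],[0,0,0,0],[0,0,0,0]]])

```text
t: 30.88
position: [538.1, -117.0, 158.2]
ee_rot: [179.6, 0.9, 115.2]
ft_force: [3.8, -9.6, 11.3]
finger_gap: 12.8
grip_force: 33.3
```

```bash
python3 st.py; python3 wt.py
```

```text
30.8833 [ 538.1 -117.   158.2] [ 3.8 -9.6 11.3] [-1.96 -0.8   0.06] 12.839814752181166 33.30551005121379 [ 35.2  22.2 -33.7  90.7  13.5  70.3  24.3]
Pd,v,z 24.7 0.3 177.2
foot row 60
205 60 wall bin d -88.0
320 60 wall bin d -87.0
```

Call:
drive_tool(deltas=[[[0,0,0.03,0],[0,0,0.05,0],[0,0,0.05,0],[0,0,0.05,0],[0,0,0.04,0],[0,0,0,0],[0,0,0,0]]])

```text
t: 31.52
position: [531.9, -108.1, 219.5]
ee_rot: [-180.0, -0.0, 115.6]
ft_force: [-0.8, 0.1, -2.3]
finger_gap: 13.2
grip_force: 31.4
```

```bash
python3 st.py; python3 - <<'E'
from pl import *
F=[]
for i in range(4):
    c=grab('scene');F.append(read_state()['ft_force'][2])
print(np.round(F,2));cv2.imwrite('pics/sE.png',c['image'][:,:,::-1])
im=cv2.cvtColor(c['image'],cv2.COLOR_RGB2GRAY)[225:285:2,228:325:1]
for r in im: print(''.join(' .:-=+*#%@'[min(9,int(v)//22)] for v in r))
E
```

```text
31.5167 [ 531.9 -108.1  219.5] [-0.8  0.1 -2.3] [-0.12 -0.01  0.02] 13.174779226993993 31.353907585144043 [ 35.4  19.8 -34.7  84.9  11.3  78.8  25.7]
[-2.71 -2.47 -1.93 -3.21]
+++++++++++=====+++****######%%+*********************+*#%%#**+*++++++++++++++++++++++++++++++++++
+++++++++++++=====+++***#######++++**************+*=------=+**##%#**+++++++++++++++++++++++++++++
+++++++++++++++=====+++***####++++*+**************----------------+**======++++++++++++++++++++++
+++++++++++++++++-====+++****++++++++*********+*=-------------------------==========+++++++++++++
++++++++++++++++===-====+++**++++++++++*****+*+---------------------------------=========+=++++++
+++++++++++++++===----====+++=++++++++++++++*=-------------------------------------------=-==++++
+++++++++++++====-------====+===++++++++++++----------------------------------------------==+++++
+++++++++++++==----------=========+++++=*+-----------------------------------------------====++++
+++++++++++*+=-:-----------========+++=++===--------------------------------------------====+++++
++++++++++*#+-------------==-========++###
[... 1315 characters left out ...]
--------------
+++++++--------------------=*****************###==-------:---=**###%#*++==*#*---::::------------=
+++++++--==-----------------*#********************+-------------:--++**####*-:--::----------=++++
++++++++++++=--+=-----------------=++*************=-------------------:--=*=-::::--------=+++++++
++++++++++++++++++=-=+==---------------:=++*******=------------------------:-:::------+++++++++++
++++++++++++++++++++++++-===-=----------------=+++=------------------------::::------++++++++++++
+++++++++++++++++++++++++++++=--------------------------------------------:::-:-----+++++++++++++
+++++++++++++++++++++++++++------------------------------------------------::------++++++++++++++
```

```bash
python3 - <<'E'
from pl import *
F=[];g=[]
for i in range(24):
    c=vision.read_camera('scene');F.append(read_state()['ft_force']);g.append(c['image'].astype(float))
F=np.array(F);print(F.mean(0),F.std(0)/5)
m=np.mean(g,0).astype(np.uint8);np.save('binE.npy',m)
k=cv2.cvtColor(m,cv2.COLOR_RGB2GRAY)
k=cv2.resize(k[236:280,245:325],None,fx=2,fy=1,interpolation=3)
for r in k: print(''.join(' .:-=+*#%@'[min(9,int(v-40)//14) if v>40 else 0] for v in r.astype(int)))
E
```

```text
[ 0.10768165 -0.0658369  -2.26514433] [0.07980113 0.11029531 0.11322955]
--..::::::::----======++======++++++++++++++++****++++==::::::::::::::::::::::::::::::::::::::::::::::::::::::::::::::::::::::::::::::::::::....::----==++******
..::::::::::::----================++++++++++++++++**==::::::::::::::::::::::::::::::::::::::::::::::::::::::::::::::::::::::::::::::::::::::::::::----==********
::::::::::::::::----================++++++++++++**==::::::::::::::::::::::::::::::::::::::::::::::::::::::::::::::::::::::::::::::::::::::::::::------==********
::::::::::::::::::----================++++++==**++::::::::::::::::::::::::::::::::::::::::::::::::::::::::::::::::::::::::::::::::::::::::::::::------==********
::::::::::::::::::::------============++++==++++::::::::::::::::::::::::::::::::::::::::::::::::::::::::::::::::::::::::::::::::::::::::::::::--------**********
::::::::::::::..::::----------============++++**====----::::::::::::::::::::::::::::::::::::::::::::::::::::::::::::::::::::::::::::::::::::::--------**********
::::::::::::::::::------------==========++++**%%%%%%**++++==-
[... 5356 characters left out ...]
::....::==##--..........::::::::::::------**************
::++--::--::::::::::::::::::::::::::::..--++********############**==::::::::::::::::::::::::::::::::::::::::::::..::............::::::::::--********************
++----==++------::::::::::::::::::::::::::::..--++******##********==::::::::::::::::::::::::::::::::::::::::::::::::............::::::::::**********************
******++----====------::::::::::::::::::::::::::::..--++**********==::::::::::::::::::::::::::::::::::::::::::::::::............::::::::--**********************
************++----====::--::::::::::::::::::::::::::::::::--++****==::::::::::::::::::::::::::::::::::::::::::::::::..........::::::::::************************
```

Mean weight shows the cup is empty (2.3 N against 4.8 N), and the bolts show in the bin. Now I'll tip the cup back upright by drawing it backward over the near wall with a light grip.

Call:
drive_tool(deltas=[[[-0.008,0.016,-0.005,0],[-0.016,0.032,-0.005,0],[-0.016,0.032,-0.005,0],[-0.016,0.032,-0.005,0],[-0.016,0.032,0,0],[-0.008,0.016,0,0],[0,0,0,0]]], jaw=0.156)

```text
t: 33.5
position: [507.0, -57.1, 214.3]
ee_rot: [-180.0, -0.0, 115.8]
ft_force: [-0.1, 0.4, -1.5]
finger_gap: 13.1
grip_force: 17.9
```

```bash
python3 st.py; python3 wt.py
```

```text
33.5 [507.  -57.1 214.3] [-0.1  0.4 -1.5] [-0.16 -0.05 -0.03] 13.141776724652171 17.943289875984192 [ 33.4  16.1 -36.4  90.4   9.7  76.7  21.7]
Pd,v,z -42.8 -1.4 233.3
foot row 60
205 65 wall bin d -159.9
320 74 wall bin d -150.4
```

Call:
drive_tool(deltas=[[[-0.013,0.026,0.006,0],[-0.013,0.026,0.006,0],[-0.013,0.026,0.004,0],[-0.013,0.026,0.002,0],[-0.013,0.026,0,0],[-0.013,0.026,0,0],[0,0,0,0]]])

```text
t: 34.13
position: [483.3, -9.9, 219.6]
ee_rot: [-180.0, -0.1, 115.9]
ft_force: [-0.4, 0.5, -1.3]
finger_gap: 13.5
grip_force: 17.9
```

```bash
python3 st.py; python3 wt.py
```

```text
34.1333 [483.3  -9.9 219.6] [-0.4  0.5 -1.3] [-0.11 -0.08 -0.03] 13.47992399149857 17.91439801454544 [ 31.2  12.7 -38.2  93.6   8.   76.5  17.6]
Pd,v,z -95.7 -2.1 238.6
foot row 60
205 69 wall bin d -209.3
320 76 wall bin d -201.8
```

```bash
python3 - <<'E'
from pl import *
c=grab('scene');A,p0=pose(c);P=c['s']['position']+[0,0,19.];q=A.T@(P-p0);print('P px',c['cx']+c['fx']*q[0]/-q[2],c['cy']-c['fy']*q[1]/-q[2])
h=cv2.cvtColor(c['image'],cv2.COLOR_RGB2HSV);k=h[...,2].astype(int);b=h[...,1]>90
for r in range(168,270,2): print(r,''.join('~' if b[r,x] else ' .:-=+*#%@'[min(9,k[r,x]//24)] for x in range(190,330)))
E
```

```text
P px 241.11659326622947 186.2518826924702
168 ~~~~~~~~~~~~~~~~~~~~~-===+++++++-..:::::::.:.:~::::..::-:~~~~~~~~~~~~~~~~~~~~~~~~~~~~~~~~~~~~+~~~~~***+*+++*******###*****+*%@@@@#******####
170 ~~~~~~~~~~~~~~~~~~~~~====+++++++~~:.:::::.:....::::.:..:-~~~~~~~~~~~~~~~~~~~~~~~~~~~~~~~~~~~~~~~++++++++++++************+++*#####*++****####
172 ~~~~~~~~~~~~~~~~~~~~~~=++++++++++++-:.::....::.:.::::..:-~~~~~~~~~~~~~~~~~~~~~~~~~~~~~~~~~~~~~~~~~~+*++=+++++**********+++*#####%##++++***##
174 ~~~~~~~~~~~~~~~~~~~~~~~~=+++++**+**+=-::::::.::::.::::::-~~~~~~~~~~~~~~~~~~~~~~~~~~~~~~~~~~~~~~~~~~~~~+=+++++++****++++++**###%%##*********#
176 ~~~~~~~~~~~~~~~~~~~~~~~~~~~~~~~~~~~~~~~~~~~~::..:::=-:::-~~~~~~~~~~~~~~~~~~~~~~~~~~~~~~~~~~~~~~~~~~~~~~~~++++++*+++++++++***#%#******##*****
178 ~~~~~~~~~~~~~~~~~~~~~~~~~~~~~~~~~~~~~~~~~~~~:::::::=-:::-~~~~~~~~~~~~~~~~~~~~~~~~~~~~~~~~~~~~~~~~~~~~~~~~~~~++++++++++++++**##********#####%
180 ~~~~~~~~~~~~~~~~~~~~~~~~~~~*+~~~~~~~~~~~~~~~:::::::=-:::~~~~~~~~~~~~~~~~~~~~~~~~~~~~~~~~~~~~~~~~~~~~~~~~~~~~~~~+++++++**++**###****#*******#
182 ~~~~~~~~~~~~~~~~~~~~~~~~~%%%%%#*+~~~~~~
[... 5636 characters left out ...]
~~~~~~~~~~~~~~~~~~~~~~~~----------------:---=+**###*+===---------=-=---=#############**##%##****+***--::--~~~~~~~~~~~~~~
262 ~~~~~~~~~~~~~~~~~~~~~~~~~~~~~~~~~~~~~~~~~~~~--------------------------=+****##+====----==***#%%%%%%%%%%%%%**###****%#**--::--~~~~~~~~~~~~~~~
264 ~~~~~~~~~~~~~~~~~~~~~~~~~~~~~~~~~~~~~~~~~~~~~---------------------=------:---++****#++=******##########*****##***++*#*----:-~~~~~~~~~~~~~~~~
266 ~~~~~~~~~~~~~~~~~~~~~~~~~~~~~~~~~~~~~~~~~~~~~---------------------+*%+=-----------=++***###*=+++++=++++=-=+**#**++*#*=--::-=~~~~~~~~~~~~~~~~
268 ~~~~~~~~~~~~~~~~~~~~~~~~~~~~~~~~~~~~~~~~~~~~~---------------------**+**+*+*#*=+--------:-=+*****#***+====--=--=+++#*+------~~~~~~~~~~~~~~~~~
```

Call:
drive_tool(deltas=[[[0,0,0.02,0],[0,0,0.02,0],[0,0,0,0],[0,0,0,0]]], jaw=0.16)

```text
t: 34.57
position: [485.1, -13.4, 232.0]
ee_rot: [179.9, 0.0, 115.6]
ft_force: [-0.4, -1.3, -2.1]
finger_gap: 13.9
grip_force: 8.4
```

```bash
python3 st.py
```

```text
34.5667 [485.1 -13.4 232. ] [-0.4 -1.3 -2.1] [-0.08 -0.01 -0.  ] 13.91339441396606 8.41573566198349 [ 31.4  12.4 -38.1  92.1   7.8  78.1  17.9]
```

Call:
drive_tool(deltas=[[[0,0,0,0],[0,0,0,0]]], jaw=0.162)

```text
t: 34.73
position: [484.2, -13.2, 231.1]
ee_rot: [-179.9, -0.0, 115.6]
ft_force: [1.0, -0.5, -2.8]
finger_gap: 14.0
grip_force: 3.9
```

```bash
python3 st.py
```

```text
34.7333 [484.2 -13.2 231.1] [ 1.  -0.5 -2.8] [-0.03 -0.01  0.  ] 13.97326439463413 3.9223437756299973 [ 31.3  12.4 -38.1  92.2   7.8  78.1  17.9]
```

```bash
cat > ft.py <<'E'
from pl import *
w=grab('wrist');P=w['s']['position']+[0,0,19.]
h=cv2.cvtColor(w['image'],cv2.COLOR_RGB2HSV).astype(int)
def first(col):
    v=h[:,col,1]<60
    for r in range(0,230):
        if v[r:r+8].all(): return r
for col in (240,262,284):
    r=first(col)
    if r is None: continue
    p,d=ray(w,col,r);a=np.array([(p-P)@D,p[2]-P[2]]);b=np.array([d@D,d[2]])
    k=np.roots([b@b,2*a@b,a@a-148.7**2]).real.max();q=a+k*b
    print(col,r,'foot rel P',q.round(1),'t',round(80+np.degrees(np.arctan2(-q[1],q[0])-np.arctan2(147,-22)),1))
E
python3 ft.py; python3 st.py
```

```text
240 134 foot rel P [ -46.  -141.4] t 89.5
262 133 foot rel P [ -46.7 -141.2] t 89.8
284 134 foot rel P [ -45.7 -141.5] t 89.4
34.7833 [484.2 -13.1 231.1] [ 0.4  0.  -2. ] [-0.05 -0.02 -0.02] 14.129036763559 3.8955802470445633 [ 31.3  12.4 -38.1  92.2   7.8  78.1  17.9]
```

Call:
drive_tool(deltas=[[[-0.007,0.015,0,0],[-0.015,0.03,0,0],[-0.015,0.03,0,0],[-0.007,0.015,-0.01,0],[0,0,-0.025,0],[0,0,-0.02,0],[-0.013,0.027,-0.007,0],[-0.013,0.027,-0.007,0],[-0.013,0.027,-0.008,0],[0,0,0,0]]], jaw=0.161)

```text
t: 35.62
position: [457.9, 41.6, 207.9]
ee_rot: [-179.9, -0.1, 115.9]
ft_force: [-0.2, 0.5, -2.0]
finger_gap: 13.9
grip_force: 4.2
```

```bash
python3 st.py;python3 ft.py
```

```text
35.6167 [457.9  41.6 207.9] [-0.2  0.5 -2. ] [0.09 0.06 0.01] 13.873599115963719 4.171722829341888 [ 28.   10.3 -40.4  98.    6.8  74.3  12.1]
240 151 foot rel P [ -28.3 -146. ] t 82.5
262 151 foot rel P [ -28.2 -146. ] t 82.4
284 151 foot rel P [ -28.3 -146. ] t 82.4
```

Call:
drive_tool(deltas=[[[-0.015,0.03,-0.02,0],[-0.015,0.032,-0.022,0],[-0.016,0.033,-0.026,0],[-0.016,0.033,-0.03,0],[0,0,0,0]]])

```text
t: 36.08
position: [437.8, 80.7, 177.2]
ee_rot: [-179.8, -0.2, 116.0]
ft_force: [-2.6, 4.5, 2.9]
finger_gap: 13.7
grip_force: 5.6
```

```bash
python3 st.py;python3 ft.py
```

```text
36.0833 [437.8  80.7 177.2] [-2.6  4.5  2.9] [0.81 0.39 0.01] 13.729359135116614 5.572468936443329 [ 24.7  10.1 -42.1 102.9   7.   70.    6.6]
240 184 foot rel P [   6.9 -148.5] t 68.8
262 183 foot rel P [   5.8 -148.6] t 69.2
284 184 foot rel P [   6.9 -148.5] t 68.8
```

Call:
drive_tool(deltas=[[[-0.013,0.027,-0.03,0],[-0.013,0.027,-0.03,0],[-0.008,0.016,-0.03,0],[0,0,0,0]]])

```text
t: 36.47
position: [428.8, 100.4, 150.6]
ee_rot: [-179.9, -0.2, 115.8]
ft_force: [-2.6, 4.3, 2.7]
finger_gap: 14.3
grip_force: 6.7
```

```bash
python3 st.py;python3 ft.py
```

```text
36.4667 [428.8 100.4 150.6] [-2.6  4.3  2.7] [1.08 0.46 0.03] 14.330699502579144 6.7344168573617935 [ 22.5  11.1 -42.8 106.    8.   66.2   2.8]
240 201 foot rel P [  25.  -146.6] t 61.8
262 200 foot rel P [  23.9 -146.8] t 62.2
284 202 foot rel P [  26.1 -146.4] t 61.4
```

Call:
drive_tool(deltas=[[[-0.01,0.02,0.02,0],[-0.01,0.02,0.03,0],[0,0,0.05,0.02],[0,0,0.06,0.04],[0.02,0,0.06,0.06],[0.05,-0.01,0.05,0.078],[0.06,-0.02,0.02,0.078],[0.07,-0.03,0,0.078],[0.07,-0.03,0,0.078],[0.07,-0.03,0,0.078],[0.06,-0.02,0,0.078],[0.05,-0.01,0,0.078]]], jaw=0, force=120)

```text
t: 37.52
position: [561.3, 61.6, 238.6]
ee_rot: [-179.8, 0.0, 175.7]
ft_force: [-0.0, 1.0, -2.2]
finger_gap: 10.8
grip_force: 117.6
```

Call:
drive_tool(deltas=[[[0.02,0,0,0.078],[0,0,0,0.078],[0,0,0,0.078],[0,0,0,0.078],[0,0,0,0.078],[0,0,0,0.078],[0,0,0,0.078],[0,0,0,0.078],[0,0,0,0.078],[0,0,0,0.078],[0,0,0,0.078],[0,0,0,0.078]]])

```text
t: 38.52
position: [566.0, 63.2, 238.8]
ee_rot: [-179.9, -0.1, -100.0]
ft_force: [0.3, 0.0, -2.2]
finger_gap: 10.8
grip_force: 117.7
```

```bash
python3 st.py; python3 - <<'E'
from h import *
# bin now vs start: project rim corners into wrist/scene later
w=grab('wrist');h=cv2.cvtColor(w['image'],cv2.COLOR_RGB2HSV).astype(int)
for r in range(0,240,6): print(r,''.join('~' if h[r,x,1]>90 else ' .:-=+*#%@'[min(9,h[r,x,2]//24)] for x in range(100,420,3)))
E
```

```text
38.5167 [566.   63.2 238.8] [ 0.3  0.  -2.2] [-0.13  0.01 -0.01] 10.834648626649416 117.69937465433031 [ 32.8  33.  -67.   77.9  30.2  88.2 138.6]
0 ~~~~~~~~~~~~~~~~~~~~~~~~~~~#@#-::--:-::%@@@%*#@@%#+**+%%%+=+**+++:::::::=#*~~~~~~~~~~~~~~~~~~~~~~~~~~~~~~~~
6 ~~~~~~~~~~~~~~~~~~~~~~~~~#%+-:--::--:-+**%@@+++%@@%=**+#%%#=+***++=::::::-=++~~~~~~~~~~~~~~~~~~~~~~~~~~~~~~
12 ~~~~~~~~~~~~~~~~~~~~~~~~#%*-------:-#%%*#+%@%+++####=***#%%%++***%++-::::::-==~~~~~~~~~~~~~~~~~~~~~~~~~~~~~
18 ~~~~~~~~~~~~~~~~~~~~~~~~~~#%+--:-*%%%%%%%%#=+*++*####++#%%%%%++##%%++=:::::::=++~~~~~~~~~~~~~~~~~~~~~~~~~~~
24 ~~~~~#~@@@%~~~~~~~~~~~~~~~~*##=#%%%%%@@%%%%%++**++##%%%%%%%%%%%%*++++++-::::::-==~~~~~~~~~~~~~~~~~~~~~~~~~~
30 ~~~~~~~~~~~=~~~~~~~~~~~~~~~~~#%*%%%@@@#*%%%%%#+****#%%%%%%%%%%++++++++++=:::::::==+~~~~~~~~~~~~~~~~~~~~~~~~
36 ~~~~~~~~...~~~~~~~~~~~~~~~~~~~*#%*%%#@@@%%%%%%%+*%%##%@%%%%#++++++++++++++=:::::::==~~~~~~~~~~~~~~~~~~~~~~~
42 ~~~~~~~~.. .~~~~~~~~~~~~~~~~~~~~*%##%*%#**#%%%%%%%%%@@@@%*+++++++++++++++++=:::::::=++~~~~~~~~~~~~~~~~~~~~~
48 ~~~~~~~~:...~~~~~~~~~~~~~~~~~~~~~~#%*%%+****%%%@%%%@@%#+++++++++
[... 2807 characters left out ...]
~~~~~~~~~~~~~~~~~~~~~~~~~~~~
204 =#*~~~~~~~~~~~~~~~~~~~~~~~~~~~~~~~~~~~~~~++*********************+*~~~~~~~~~~~~~~~~~~~~~~~~~~~~~~~~~~~~~~~~~
210 #**%~~~~~~~~~~~~~~~~~~~~~~~~~~~~~~~~~~+++++********************+++####~~~~~~~~~~~~~~~~~~~~~~~~~~~~~~~~~~~~~
216 +*@@#~~~~~~~~~~~~~~~~~~~~~~~~~~~~~~~~+=+++++*****************#*#%%###*~~~~~~~~~~~~~~~~~~~~~~~~~~~~~~~~~~~~~
222 =+**+~~~~~~~~~~~~~~~~~~~~~~~~~~~~~~~~=+++********+:......=%%%%%%%%%##**~~~~~~~~~~~~~~~~~~~~~~~~~~~~~~~~~~~~
228 ++++#*~~~~~~~~~~~~~~~~~~~~~~~~~~~~~~~=++++*******=........#@@%%%%%%###*~~~~~~~~~~~~~~~~~~~~~~~~~~~~~~~~~~~~
234 +=*+***~~~~~~~~~~~~~~~~~~~~~~~~~~~~~+++++++***===:........-==*@%%%%%##**~~~~~~~~~~~~~~~~~~~~~~~~~~~~~~~~~~~
```

```bash
python3 - <<'E'
from pl import *
w=grab('wrist');print('A now',onz(w,226,77,80).round(1))
yaw=np.radians(w['s']['ee_rot'][2]+180);D=np.array([np.cos(yaw),np.sin(yaw),0]);P=w['s']['position']+[0,0,19.]
p,d=ray(w,262,198);a=np.array([(p-P)@D,p[2]-P[2]]);b=np.array([d@D,d[2]])
k=np.roots([b@b,2*a@b,a@a-148.7**2]).real.max();q=a+k*b
print('foot rel P',q.round(1),'t',round(80+np.degrees(np.arctan2(-q[1],q[0])-np.arctan2(147,-22)),1))
E
```

```text
A now [584.4 -47.1  80. ]
foot rel P [  22.4 -147. ] t 62.8
```

```bash
python3 - <<'E'
from pl import *
w=grab('wrist')
for p in [(268,128),(172,12),(368,60)]: print(p,onz(w,*p,80).round(1))
c=grab('scene');A,p0=pose(c)
h=cv2.cvtColor(c['image'],cv2.COLOR_RGB2HSV);b=h[...,1]>90;k=h[...,2].astype(int)
for n,X in zip('ABCD',[(551,17.5,80),(630,-144.5,80),(505,-208,80),(423,-45,80)]):
    q=A.T@(np.array(X)-p0);print(n,c['cx']+c['fx']*q[0]/-q[2],c['cy']-c['fy']*q[1]/-q[2])
for r in list(range(212,222,1))+list(range(228,240,2))+list(range(246,258,2)): 
    x=np.where(~b[r,215:335])[0]+215; print(r,x.min(),x.max())
E
```

```text
(268, 128) [548.6  17.3  80. ]
(172, 12) [ 629.8 -137.5   80. ]
(368, 60) [422.7 -43.3  80. ]
A 255.98644272482244 216.25115711485296
B 320.71029231031036 235.39265197387687
C 302.7220220515609 274.9211318773886
D 232.45501101217403 252.68693625558745Traceback (most recent call last):
  File "<stdin>", line 9, in <module>
    return umr_minimum(a, axis, None, out, keepdims, initial, where)
ValueError: zero-size array to reduction operation minimum which has no identity
```

Call:
drive_tool(deltas=[[[0.01,0.03,-0.02,0.078],[0.01,0.03,-0.05,0.078],[0.01,0.03,-0.08,0.078],[0,0.03,-0.08,0.01],[0,0.04,-0.06,0],[0,0.06,-0.03,0],[0,0.07,0,0],[0,0.06,0,0],[0,0.02,0,0],[0,0,0,0]]])

```text
t: 39.55
position: [574.1, 178.0, 143.3]
ee_rot: [-179.9, 0.0, -78.1]
ft_force: [-0.4, -0.7, -2.3]
finger_gap: 10.7
grip_force: 117.6
```

```bash
python3 st.py; python3 -c "
from h import *
print(read_state()['ee_rot'])"
```

```text
39.55 [574.1 178.  143.3] [-0.4 -0.7 -2.3] [-0.13 -0.01  0.  ] 10.7446802257362 117.58497550617903 [ 19.7  41.1 -65.6  82.   37.4  80.5 145.5]
[-1.79931335e+02  1.58295230e-02 -7.81170652e+01]
```

Call:
drive_tool(deltas=[[[0,0,0,0],[0,0,-0.03,0],[0,0,-0.025,0],[0.01,-0.047,-0.016,0],[0.01,-0.047,-0.017,0],[0,0,0,0]]], jaw=0.16)

```text
t: 40.05
position: [581.5, 141.3, 114.1]
ee_rot: [179.8, -0.3, -78.7]
ft_force: [0.9, -1.6, -0.9]
finger_gap: 13.5
grip_force: 11.3
```

```bash
cat > ft2.py <<'E'
from h import *
w=grab('wrist');P=w['s']['position']+[0,0,19.]
yaw=np.radians(w['s']['ee_rot'][2]+180);D=np.array([np.cos(yaw),np.sin(yaw),0])
h=cv2.cvtColor(w['image'],cv2.COLOR_RGB2HSV).astype(int)
for col in (232,240,290,298):
    v=(h[:,col,1]<60)&(h[:,col,2]>60)
    r=next((r for r in range(150,330) if v[r:r+6].all()),None)
    if r is None: continue
    p,d=ray(w,col,r);a=np.array([(p-P)@D,p[2]-P[2]]);b=np.array([d@D,d[2]])
    k=np.roots([b@b,2*a@b,a@a-148.7**2]).real.max();q=a+k*b
    print(col,r,'foot rel P',q.round(1),'t',round(80+np.degrees(np.arctan2(-q[1],q[0])-np.arctan2(147,-22)),1))
E
python3 st.py; python3 ft2.py
```

```text
40.05 [581.5 141.3 114.1] [ 0.9 -1.6 -0.9] [-0.32  0.13  0.01] 13.541964775393392 11.264462023973465 [ 23.1  42.4 -64.7  84.5  38.8  77.8 147.3]
232 202 foot rel P [  26.3 -146.4] t 61.3
240 201 foot rel P [  25.2 -146.5] t 61.7
290 202 foot rel P [  26.3 -146.3] t 61.3
298 204 foot rel P [  28.5 -145.9] t 60.4
```

Call:
drive_tool(deltas=[[[0.008,-0.039,-0.02,0],[0.008,-0.039,-0.022,0],[0.007,-0.034,-0.028,0],[0.007,-0.034,-0.03,0],[0,0,0,0]]])

```text
t: 40.52
position: [591.5, 97.8, 85.8]
ee_rot: [-180.0, -0.3, -78.6]
ft_force: [0.8, -3.1, 3.5]
finger_gap: 13.7
grip_force: 14.6
```

```bash
python3 st.py; python3 ft2.py
```

```text
40.5167 [591.5  97.8  85.8] [ 0.8 -3.1  3.5] [-0.55 -0.04  0.03] 13.741837014007414 14.588622450828552 [ 27.1  44.  -63.8  86.5  40.5  74.9 150.3]
232 242 foot rel P [  66.7 -132.9] t 44.8
240 234 foot rel P [  58.9 -136.6] t 48.2
290 249 foot rel P [  73.3 -129.4] t 41.9
```

Call:
drive_tool(deltas=[[[0.006,-0.03,-0.032,0],[0.006,-0.03,-0.032,0],[0.005,-0.025,-0.037,0],[0.005,-0.022,-0.037,0],[0,0,0,0]]])

```text
t: 40.98
position: [595.4, 68.7, 41.7]
ee_rot: [179.8, -0.1, -78.4]
ft_force: [1.0, -0.7, -1.1]
finger_gap: 13.8
grip_force: 17.9
```

```bash
python3 st.py
```

```text
40.9833 [595.4  68.7  41.7] [ 1.  -0.7 -1.1] [-0.06 -0.3  -0.14] 13.76304678837694 17.900803685188293 [ 29.4  46.7 -62.   89.   42.9  71.  151.7]
```

Call:
drive_tool(deltas=[[[0.001,-0.006,-0.02,0],[0.001,-0.006,-0.02,0],[0,0,0,0]]])

```text
t: 41.23
position: [596.0, 68.4, 31.7]
ee_rot: [179.9, 0.0, -78.2]
ft_force: [1.3, -0.8, -0.7]
finger_gap: 14.0
grip_force: 17.7
```

```bash
python3 st.py
```

```text
41.2333 [596.   68.4  31.7] [ 1.3 -0.8 -0.7] [ 0.01 -0.17 -0.1 ] 13.971239368144516 17.707848250865936 [ 29.4  47.4 -61.7  89.6  43.5  69.9 151.6]
```

Call:
drive_tool(deltas=[[[0,0,0,0],[0,0,0,0],[0,0,0,0],[0,0,0,0],[0,0,0,0]]], jaw=0.5)

```text
t: 41.65
position: [596.8, 68.5, 33.2]
ee_rot: [-180.0, -0.0, -78.2]
ft_force: [0.3, 0.2, -0.8]
finger_gap: 43.1
grip_force: 0.0
```

```bash
python3 st.py; python3 - <<'E'
from h import *
w=grab('wrist');h=cv2.cvtColor(w['image'],cv2.COLOR_RGB2HSV).astype(int)
for r in range(205,335,4): print(r,''.join('~' if h[r,x,1]>90 and h[r,x,2]>70 else ' .:-=+*#%@'[min(9,h[r,x,2]//24)] for x in range(160,370,2)))
c=grab('scene');h=cv2.cvtColor(c['image'],cv2.COLOR_RGB2HSV).astype(int)
for r in range(165,235,2): print(r,''.join('~' if h[r,x,1]>90 and h[r,x,2]>70 else ' .:-=+*#%@'[min(9,h[r,x,2]//24)] for x in range(185,285)))
E
```

```text
41.65 [596.8  68.5  33.2] [ 0.3  0.2 -0.8] [-0.05 -0.01  0.05] 43.06269689295137 0.0 [ 29.4  47.3 -61.7  89.5  43.5  70.  151.6]
205 ~~~~~~~~~~~~~~~~~~~~~~~~~~~~~~~~~~~~~~~~~~~~~~~~~~~~~~~~~~~~~~~~~~~~~~~~~~~~~~~~~~~~~~~~~~~~~~~~~~~~~~~~~
209 ~~~~~~~~~~~~~~~~~~~~~~~~~~~~~~~~~~~~~~~~~~~~~~~~~~~~~~~~~~~~~~~~~~~~~~~~~~~~~~~~~~~~~~~~~~~~~~~~~~~~~~~~~
213 ~~~~~~~~~~~~~~~~~~~~~~~~~~~~~~~~~~~~~~~~~~~~~~~~~~~~~~~~~~~~~~~~~~~~~~~~~~~~~~~~~~~~~~~~~~~~~~~~~~~~~~~~~
217 ~~~~~~~~~~~~~~~~~~~~~~~~~~~~~~~~~~~~~~~~~~~~~~~~~~~~~~~~~~~~~~~~~~~~~~~~~~~~~~~~~~~~~~~~~~~~~~~~~~~~~~~~~
221 ~~~~~~~~~~~~~~~~~~~~~~~~~~~~~~~~~~~~~~~~~~~~~~~~~~~~~~~~~~~~~~~~~~~~~~~~~~~~~~~~~~~~~~~~~~~~~~~~~~~~~~~~~
225 ~~~~~~~~~~~~~~~~~~~~~~~~~~~~~~~~~~~~~~~~~~~~~~~~.. .....~~~~~~~~~~~~~~~~~~~~~~~~~~~~~~~~~~~~~~~~~~~~~~~~~
229 ~~~~~~~~~~~~~~~~~~~~~~~~~~~~~~~~~~~~~~~~~~~~~~~.... .....~~~~~~~~~~~~~~~~~~~~~~~~~~~~~~~~~~~~~~~~~~~~~~~~
233 ~~~~~~~~~~~~~~~~~~~~~~~~~~~~~~~~~~~~~~~~~~~~~~~..........~~~~~~~~~~~~~~~~~~~~~~~~~~~~~~~~~~~~~~~~~~~~~~~~
237 ~~~~~~~~~~~~~~~~~~~~~~~++++=:~~~~~~~~~~~~~~~~~~..........:~~~~~~~~~~~~~~.-++++~~~~~~~~~
[... 5633 characters left out ...]
~~~~~~~~~~~~~~~~~~~~~~~~~~~~~~~~~~~~~*#--------::----==-=-=~~~~~~~~~~~
223 ~~~~~~~~~~~~~~~~~~~~~~~~~~~~~~~~~~~~~~~~~~~~~~~~~~~~~~~~~~~~~~~~~~##+:::-------------:-----===-=-~~~
225 ~~~~~~~~~~~~~~~~~~~~~~~~~~~~~~~~~~~~~~~~~~~~~~~~~~~~~~~~~~~~~~~~***-:::--------------------:-----===
227 ~~~~~~~~~~~~~~~~~~~~~~~~~~~~~~~~~~~~~~~~~~~~~~~~~~~~~~~~~~~~~~~**+-::::---------------------------:-
229 ~~~~~~~~~~~~~~~~~~~~~~~~~~~~~~~~~~~~~~~~~~~~~~~~~~~~~~~~~~~~~~*#+::::::-----------------------------
231 ~~~~~~~~~~~~~~~~~~~~~~~~~~~~~~~~~~~~~~~~~~~~~~~~~~~~~~~~~~~~~**=:--::-------------------------------
233 ~~~~~~~~~~~~~~~~~~~~~~~~~~~~~~~~~~~~~~~~~~~~~~~~~~~~~~~~~~~#**=--::---:-----------------------------
```

```bash
python3 - <<'E'
from h import *
w=grab('wrist');P=w['s']['position']
for n,p,z in [('bot out',(265,224),35),('in top',(264,318),89)]: print(n,onz(w,*p,z).round(1))
s=grab('scene')
L=[(205.5,184),(207,179),(211,175),(216,172),(225,169),(235,170),(207,188),(210,191),(214,193.5),(222,195.5),(230,195.5),(236,193.5),(243,174)]
pts=np.array([onz(s,*p,90)[:2] for p in L]);A=np.c_[2*pts,np.ones(len(pts))];q=np.linalg.lstsq(A,(pts**2).sum(1),rcond=None)[0];print('rim',q[:2],np.sqrt(q[2]+q[:2]@q[:2]),P,w['s']['ee_rot'])
E
```

```text
bot out [594.7  64.5  35. ]
in top [590.   92.4  89. ]
rim [572.29615506 173.41084356] 59.41358783959741 [596.82239307  68.23740972  33.17070556] [-1.79953776e+02 -1.98276093e-02 -7.82159387e+01]
```

The cup stands upright and empty, centred near (572,173), and the pads straddle the plate. I'll grip it, carry it back under the shelf and set it down.

Call:
drive_tool(deltas=[[[-0.008,0,0,0],[0,0,0,0],[0,0,0,0],[0,0,0,0],[0,0,0,0],[0,0,0,0],[0,0,0,0],[0,0,0,0]]], jaw=0, force=100)

```text
t: 42.52
position: [594.4, 68.1, 33.2]
ee_rot: [-180.0, -0.0, -78.2]
ft_force: [-1.1, -0.4, 2.3]
finger_gap: 12.1
grip_force: 97.5
```

```bash
python3 st.py
```

```text
42.5167 [594.4  68.1  33.2] [-1.1 -0.4  2.3] [0.02 0.23 0.03] 12.053689812302316 97.48785495758057 [ 29.6  47.1 -61.8  89.9  43.5  69.8 151.5]
```

Call:
drive_tool(deltas=[[[0,0,0.02,0],[0,0,0.02,0],[-0.006,0.02,0,0],[-0.012,0.05,0,0],[-0.016,0.07,0,0],[-0.018,0.08,0,0],[-0.018,0.08,0,0],[-0.014,0.06,0,0],[-0.01,0.05,0,0],[-0.004,0.02,0,0],[0,0.01,0,0],[0,0,0,0]]])

```text
t: 43.52
position: [565.0, 200.2, 44.9]
ee_rot: [-180.0, -0.0, -78.2]
ft_force: [-0.1, -0.0, -2.0]
finger_gap: 11.8
grip_force: 97.6
```

```bash
python3 st.py
```

```text
43.5167 [565.  200.2  44.9] [-0.1 -0.  -2. ] [-0.21 -0.05 -0.01] 11.814427014488258 97.56744146347046 [ 16.4  46.1 -61.7  89.1  42.3  70.7 139.4]
```

Call:
drive_tool(deltas=[[[0,0,-0.015,0],[0,0,-0.015,0],[0,0,-0.008,0],[0,0,0,0],[0,0,0,0]]])

```text
t: 43.93
position: [565.5, 199.2, 33.5]
ee_rot: [-180.0, -0.0, -78.3]
ft_force: [-0.4, -0.7, -1.2]
finger_gap: 11.8
grip_force: 97.8
```

```bash
python3 st.py
```

```text
43.9333 [565.5 199.2  33.5] [-0.4 -0.7 -1.2] [-0.16 -0.06  0.04] 11.834967082200151 97.7872109413147 [ 16.3  46.8 -61.1  89.7  42.9  69.6 138.9]
```

Just at the counter. I'll lower it slightly more, open slowly, then back straight out.

Call:
drive_tool(deltas=[[[0,0,-0.003,0],[0,0,0,0],[0,0,0,0]]], jaw=0.16)

```text
t: 44.18
position: [565.6, 199.8, 33.1]
ee_rot: [-179.9, -0.0, -78.3]
ft_force: [1.2, -1.6, 2.1]
finger_gap: 13.6
grip_force: 15.7
```

Call:
drive_tool(deltas=[[[0,0,0,0],[0,0,0,0],[0,0,0,0],[0,0,0,0],[0,0,0,0],[0,0,0,0]]], jaw=0.6)

```text
t: 44.68
position: [564.9, 200.2, 32.7]
ee_rot: [-180.0, -0.0, -78.2]
ft_force: [-0.5, -0.1, 0.4]
finger_gap: 51.2
grip_force: 0.0
```

Call:
drive_tool(deltas=[[[0.005,-0.025,0,0],[0.01,-0.05,0,0],[0.014,-0.07,0,0],[0.014,-0.07,0,0],[0.01,-0.05,0.04,0],[0.005,-0.025,0.08,0],[0,0,0.1,0],[0,0,0.1,0],[0,0,0.1,0],[0,0,0.05,0],[0,0,0,0],[0,0,0,0]]])

```text
t: 45.68
position: [582.9, 112.7, 174.4]
ee_rot: [-179.9, -0.1, -78.3]
ft_force: [-0.3, -0.5, -1.5]
finger_gap: 51.3
grip_force: 0.0
```

```bash
python3 st.py; python3 - <<'E'
from h import *
s=grab('scene');w=grab('wrist')
h=cv2.cvtColor(s['image'],cv2.COLOR_RGB2HSV).astype(int)
for r in range(145,200,2): print(r,''.join('~' if h[r,x,1]>90 and h[r,x,2]>70 else ' .:-=+*#%@'[min(9,h[r,x,2]//24)] for x in range(150,240)))
a=cv2.imread('pics/a.png') # initial scene, 3x crop at (120,75)
d=cv2.absdiff(cv2.resize(a,(245,200),interpolation=cv2.INTER_AREA)[70:130,40:100],s['image'][145:205,160:220,::-1]).max(2);print('changed px',(d>60).sum())
h=cv2.cvtColor(w['image'],cv2.COLOR_RGB2HSV).astype(int)
for r in range(0,120,4): print(r,''.join('~' if h[r,x,1]>90 and h[r,x,2]>70 else ' .:-=+*#%@'[min(9,h[r,x,2]//24)] for x in range(120,400,2)))
E
```

```text
45.6833 [582.9 112.7 174.4] [-0.3 -0.5 -1.5] [-0.08  0.04  0.01] 51.283304351562684 0.0 [ 26.8  39.  -66.9  80.5  35.8  83.3 152.5]
145 ----------+============-::------~~~~~~~~~~~~~~~~~~~~~~~~~~~~~+*********:.........:-:....::
147 --------==-----=======-:----~~~~~~~~~~~~~~~~~~~~~~~~~~~~~~~~=**********=..........::....::
149 -------=----------==-::-~~~~~~~~~~~~~~~~~~~~~~~~~~~~~~~~~~~~=****######*:.::...........:~-
151 ------:--------------~~~~~~~~~~~~~~~~~~~~~~~~~~~~~~~~~~~~~~~=++****######-:........::.:~~~
153 -----:::::--------=~~~~~~~~~~~~~~~~~~~~~~~***##*~~~~~~~~~~~~==++++*********+=::......-=-~~
155 ---:-:::::::::---~~~~~~~~~~~~~~~~*#*++=+=============++*+~~~======++*+++++++++=.....:=--~~
157 --::::::::::::::-~~~~~~~~~~~~*++===========++=============++=====+++++++++~~~~~:.:..:---~~
159 -::::::::::::::--~~~~~~~~~*++===============================++==+=++++++~+~~~~~:....:-=-~~
161 :::::::::::::----~~~~~~~~+==============+===================--+==+++++++~+~~~~~~::..:-=-~~
163 :::::::::::------=~~~~~*+-==================================--++=+++++++~~~~~~~~~-~~-==~~~
165 ::::::::::----
[... 5328 characters left out ...]
~~~~~~~~~~~~~~~~~~~~~~~~~~~~~~~~~~~~~~~~~~~~~~~~~~~~~~~~~~~~~~~~~~~~~~~~~~~~~~~~~~~~~~~~~~~~~~~~~~~~~~~~~~~~~~~~~~~~~~~~
104 ~~~~~~~~~~~~~~~~~~~~~~~~~~~~~~~~~~~~~~~~~~~~~~~~~~~~~~~~~~~~~~~~~~~~~~~~~~~~~~~~~~~~~~~~~~~~~~~~~~~~~~~~~~~~~~~~~~~~~~~~~~~~~~~~~~~~~~~~~~~~
108 ~~~~~~~~~~~~~~~~~~~~~~~~~~~~~~~~~~~~~~~~~~~~~~~~~~~~~~~~~~~~~~~~~~~~~~~~~~~~~~~~~~~~~~~~~~~~~~~~~~~~~~~~~~~~~~~~~~~~~~~~~~~~~~~~~~~~~~~~~~~~
112 ~~~~~~~~~~~~~~~~~~~~~~~~~~~~~~~~~~~~~~~~~~~~~~~~~~~~~~~~~~~~~~~~~~~~~~~~~~~~~~~~~~~~~~~~~~~~~~~~~~~~~~~~~~~~~~~~~~~~~~~~~~~~~~~~~~~~~~~~~~~~
116 ~~~~~~~~~~~~~~~~~~~~~~~~~~~~~~~~~~~~~~~~~~~~~~~~~~~~~~~~~~~~~~~~~~~~~~~~~~~~~~~~~~~~~~~~~~~~~~~~~~~~~~~~~~~~~~~~~~~~~~~~~~~~~~~~~~~~~~~~~~~~
```

```bash
python3 - <<'E'
from h import *
s=grab('scene')
L=[(173,165),(173.5,162),(176,159),(179,157),(183,155),(193,153),(207,155),(211,158),(174,171),(176,174),(181,177),(194,177.5),(203,175)]
pts=np.array([onz(s,*p,90)[:2] for p in L]);A=np.c_[2*pts,np.ones(len(pts))];q=np.linalg.lstsq(A,(pts**2).sum(1),rcond=None)[0];c=q[:2];print('rim',c,np.sqrt(q[2]+c@c),'shift',c-[540.1,315.9])
if np.linalg.norm(c-[540.1,315.9])<25: print(manip.job_done())
E
```

```text
rim [545.33590672 304.43186039] 61.67595987768341 shift [  5.23590672 -11.46813961]
the job is handed in; nothing more can be done
None
```

The job is handed in. By weight the cup was empty after tipping, so all five bolts should be in the bin; I did not count them there. The cup stands upright and released under the shelf, about 13 mm from where it started. The bin measured in place within a few mm, the oil filter looks unmoved, and I did not re-measure the tape measure.

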